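# Lock the spice caddy, draw its pusher, release it and feed it home

### The arm

A 6-joint arm with a two-finger parallel gripper is mounted at the origin on the work surface. World frame = base frame: x ahead of the robot, y to its left, z up, the work surface at z = 0. Lengths are in m, angles in degrees, forces in N, time in s.
With the tool pointing down it reaches from about 0.35 to 0.875 m from the base axis. Payload 4.2 kg.
Tool frame: the origin (TCP) lies between the finger pads; the fingertips stand 17 mm ahead of it and the grasp point (between the pads) lies 2 mm behind it; z points along the fingers, y is the direction in which the jaws open and shut (so a half turn about z gives the same grasp; the last joint's range is limited). The gripper opens to 87 mm and grips with 3 to 60 N. Pads are 19 mm wide; open, the fingers measure 117 mm over their backs; the gripper's body (75 mm by 190 mm) begins 51 mm behind the grasp point.
Start: joints at [78.358, 22.042, 0.453, 0, -68.411, -14.817], TCP at [0.278, 0.56, 0.24] pointing down, gripper open.
Joint ranges: [-179.83, 179.83], [-69.29, 118.12], [-61.27, 80.66], [-181.25, 117.63], [-171.15, -9.14], [-177.46, 177.46]. Speed limits (degrees/s): [159.86, 159.86, 180, 180, 180, 180].

### API

Orientations are given as a 3x3 rotation matrix whose columns are the frame's x, y, z axes.
In Python, from station import r gives the robot as it stands.
- The arm moves only by the shell command python3 -m creep 'ROWS'. ROWS is JSON, a list of rows, each a list of 7 numbers: the opening, from 0 (shut) to 1 (fully open), then the shift along the tool's x, y, z scaled (see below), then the turn, a rotation vector about the tool's x, y, z scaled (see below). A call has 1 to 5 rows; each row is the pose to reach, as a shift and turn from the pose measured when the call began, along the tool's axes at that moment, turning the shorter way round; what a row does not reach only later rows make up. The controller multiplies each number of a shift by 300 mm and each number of a turn by 180 degrees. A row lasts 1/12 s, in which the tool goes at most 41.7 mm and 7.16 degrees, less where a joint would pass 70% of its speed; a pose out of reach is approached as far as the arm can. A call with a number of a shift or a turn outside -1 to 1 is refused whole. A call with a gripper value outside its range is refused whole. The fingers move at their own pace and stop on an object; the grip force is fixed at half the most. Time passes only in rows, so rows that repeat a pose let the fingers close. It gives the time, the measured TCP pose, the force and the opening at its end, in the units of the state.
- r.sense(): the state, without advancing time (a new reading comes with each control period).
- r.capture(name): name is "scene" or "top"; returns the picture (400x640x3 uint8, blue, green, red); there is no depth.
- r.camera_model(name): a dict with "mtx" (3x3 intrinsics, pixels), "R" (3x3) and "t" (3): a world point X has camera coordinates R X + t. Camera axes: x right, y down, z forward; pixel columns grow to the right and rows downward; lengths in m; the calibration is good to about 2 mm. A picture is of the moment at which its call begins. camera_model takes no time and is no camera call.
- r.finish_job(): hands the job in, once; it reports no verdict.
Trained networks look in the newest picture that a camera, given by its name, has taken for a name from the list of things; names that differ only in an ending like _2 or _b are one class to them, and where a whole thing is asked for, a point or a joint stands for the part that bears it (a point fixed in the world has none). Each returns a list of dicts, best first, with "score" (0 to 1); they miss things now and then, are a little off and sometimes report something else, mostly with a low value. They report only what shows in the picture. A call takes as long as a camera call. They do not tell look-alikes from the thing itself.
- r.recognise(camera, target): "rect" ([left, top, right, bottom] as shares, 0 to 1, of the picture: columns of its width, rows of its height, round what is visible of it).
- r.outline_of(camera, target): "pixels" (400x640 bool, what is visible of it) and "rect" ([left, top, right, bottom] as shares, 0 to 1, of the picture: columns of its width, rows of its height, round what is visible of it).
The state is a dict: "time_s": time; "joints": joint angles; "joint_velocities": joint speeds; "effort": joint torques, N m; "tcp_pos": TCP position; "ee_rot": TCP orientation; "wrist_force": force on the tool from outside, world axes, zero at the start; "moment": the same for the moment, N m; "gripper_width": opening from 0.0 (shut) to 1.0 (fully open).
Only numpy, scipy, OpenCV 4.12 (cv2) and the standard library are available. Lean on these libraries where they do the work, as an engineer would, in place of code of your own. Each camera call takes 0.05 s, during which the arm holds its last target.

### The job

Push the steel lever fully down to lock the spice caddy, draw the T-shaped wooden pusher straight out of it by the head, lay the pusher flat on the tiles and let go, and only then flick the lever well up again. Now take the pusher by the tail half of its handle and, with the end face of its head against the caddy's back and never with the hand, feed the caddy along the fence rail until it is fully home against the end stop and flush with the fence. Leave the lever up and the pusher lying flat on the tiles, and do not disturb the mug, plate, bowl or whisk.

Things in the scene. Friction and masses are not known exactly. Their poses are not given: they have to be found in the camera images.
- dock: Fixed dock screwed to the tiles. Origin on the tiles; x axis = towards the fence, y axis = feed direction (towards the end stop). In this frame (mm): aluminium fence rail, inner face x = 40, 12 thick, 24 high, y = -65 to 225; steel lever bracket 40 x 34, 36 high, centred on x = -85, y = -50. The bare tiles are the sliding floor (z = 0).
- dock_stop (a point): Foot of the face of the wooden end stop, in the middle of the lane: dock frame (0, 210, 0) mm. The stop is 96 mm wide, 40 mm high. Home: the caddy's front face against it and its side along the fence, so the caddy's origin is then at (0, 130) mm in the dock's frame.
- caddy: Loose wooden spice caddy, about 0.6 kg, 80 wide (x) x 160 long (y) x 54 high mm, with two lidded steel tins on it (tops at 74 mm). Origin at the centre of its underside; y axis = feed direction, x towards the fence. On the side away from the fence two low cleats stick out 20 mm (tops at 20 mm); the lever's tooth drops between them. At the start it is docked, origin within 3 mm of the dock's.
- caddy_back (a point): Middle of the caddy's back face (27 mm up, y = -80 mm in the caddy's frame), where the mouth of a tunnel is. The tunnel runs along y, opens only here and hides the pusher's whole handle; a spring clip in it grips the handle, so drawing the pusher straight out to the caddy's -y takes some 3 to 10 N and drags an unlocked caddy along (a locked one shifts up to 13 mm).
- lever (a joint): Hinge of the steel lever: 0 = fully down (locked), grows upward to its stop at 1.0 rad. It stays where it is left; some 2 to 4 N moves it. Above 0.6 rad it is well up and clear of the caddy. Hinge axis along the dock's x.
- lever_pad (a point): Centre of the top face of the rubber pad at the lever's free end: 26 mm wide (along the dock's x), 46 long, 12 thick, centre 145 mm from the hinge. The arm (22 wide, 12 thick) runs from the hinge along the dock's y, tilted up by the joint angle. Down, it is level, top at z = 32 mm, underside at 20, and the pad stands ahead of the caddy's front with room for fingers beside and under it.
- lever_hinge (a point): Point on the lever's hinge axis in the mid-plane of the arm, 26 mm above the tiles: dock frame (-85, -50, 26) mm. The tooth juts from the arm towards the caddy, 60 to 80 mm from the hinge.
- pusher: Loose T-shaped wooden pusher, 0.13 kg, 188 mm long. Origin under the handle's middle; y axis along the handle, head at -y, tail end at y = +76 mm. Handle 18 wide x 16 high mm. Flat underside (z = 0) along head and handle. Stowed at the start with its underside 20 mm above the tiles, its origin at (2, -5) mm in the caddy's frame, its axes along the caddy's; 152 mm of handle to draw out.
- pusher_head (a point): Centre of the pusher's head block: 50 wide (x) x 36 long (y) x 34 high mm, 17 mm above the underside. Stowed, the head is just behind the caddy's back face. The flat end face that pushes is 18 mm beyond this point, away from the handle.
- pusher_grip (a point): Point on the axis of the handle in its tail half, 8 mm above the underside, 120 mm from the head's centre and 50 mm from the tail end: the place to hold it for pushing.
- mug: Red plastic mug, 76 mm across, 85 mm tall, a bystander. Origin under its centre.
- plate: Stainless steel plate, 160 mm across, a bystander. Origin under its centre.
- bowl: Small glass bowl, 100 mm across, 50 mm tall, a bystander. Origin under its centre.
- whisk: Flat steel whisk, 200 mm long, lying on the tiles, a bystander. Origin at its middle.
Mind the look-alikes: they are no part of the job. Of the things like the caddy, leave any that is blue or purple; of the rest the smaller one is meant.

How it is judged:
By the outcome, as a careful person would: the job done as asked, in the order asked, and still so for the second after the job is handed in, with the robot touching nothing.
It also fails if it takes over 72 s, if anything falls off the work surface, if the arm or the gripper's body presses on something with over 40 N, if the wrist force passes 120 N, or if a joint passes its speed limit or range.

## Working session

There is one attempt and no reset: what is moved stays moved. The work goes in short steps, Python scripts to look and compute and a shell command to move; the robot and the scene stay as the last step left them, time stands still between calls to the robot, and variables do not carry over. Pictures are saved under pics/ and viewed, and the job is handed in when it is done.

```bash
ls; mkdir -p pics; python3 - <<'E'
from station import r
import cv2
for n in("scene","top"):
    im=r.capture(n); cv2.imwrite(f"pics/{n}0.png",im)
    m=r.camera_model(n); print(n,m)
print(r.sense())
E
```

```text
pics
scene {'mtx': array([[405.36299177,   0.        , 320.60163112],
       [  0.        , 405.36299177, 201.6982803 ],
       [  0.        ,   0.        ,   1.        ]]), 'R': array([[ 0.63923635,  0.76886514, -0.01494277],
       [ 0.57484463, -0.49065389, -0.6548377 ],
       [-0.5108136 ,  0.41000629, -0.7556218 ]]), 't': array([-0.35343347, -0.25243224,  1.56223593])}
top {'mtx': array([[433.37638575,   0.        , 326.33283916],
       [  0.        , 433.37638575, 206.1324819 ],
       [  0.        ,   0.        ,   1.        ]]), 'R': array([[ 6.86294966e-02, -9.97642215e-01, -4.58018935e-05],
       [-9.75015492e-01, -6.70632436e-02, -2.11771839e-01],
       [ 2.11269455e-01,  1.45784523e-02, -9.77319132e-01]]), 't': array([0.01110951, 0.5296204 , 1.32037377])}
{'time_s': 0.1, 'joints': array([ 7.83588408e+01,  2.20860467e+01,  3.88440615e-01, -2.41424369e-02,
       -6.84111587e+01, -1.48168691e+01]), 'joint_velocities': array([-0.07695342, -0.08130182,  0.11375307,  0.17295465, -0.01984503,
       -0.02464706]), 'effort': array([-1.21783814e-04, -3.91687524e+01,  1.87935734e+01,  4.23185930e+00,
        1.34580841e-02, -6.61680656e-05]), 'tcp_pos': array([0.27822589, 0.55910144, 0.23858094]), 'ee_rot': array([[ 8.95191770e-01, -4.45680499e-01, -7.66782505e-04],
       [-4.45681146e-01, -8.95190006e-01, -1.78016633e-03],
       [ 1.06969382e-04,  1.93533075e-03, -9.99998122e-01]]), 'wrist_force': array([-0.65344874, -0.27764756,  1.07289588]), 'moment': array([ 0.04635586, -0.01047373,  0.02641787]), 'gripper_width': 0.9996387794575022}
```

View pics/scene0.png

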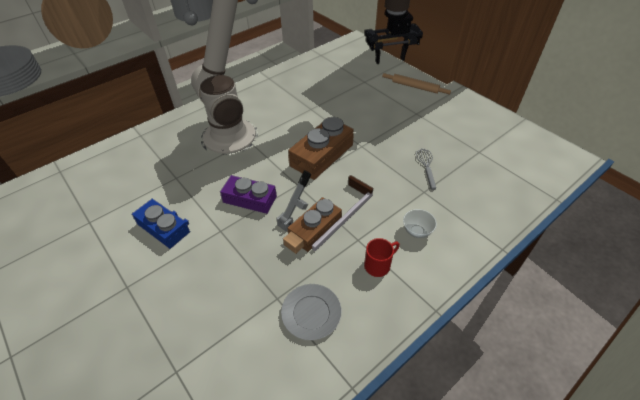

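View pics/top0.png

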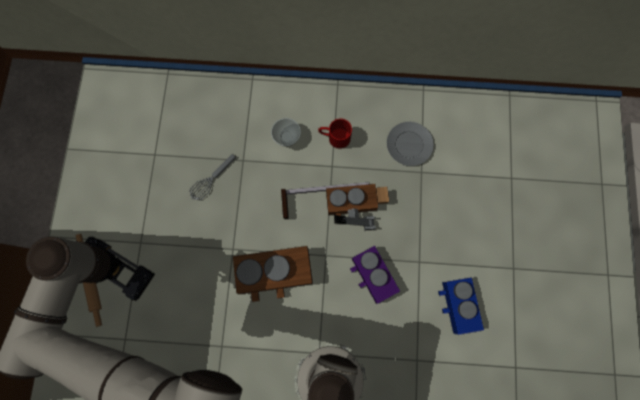

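Caddy-like things in the top picture are the large brown one (272,270), purple (375,274), blue (462,305), and the small brown one (352,198). The small brown one fits: it isn't blue or purple, it is the smaller brown one, and it sits in the dock with the fence, stop and lever. I'll confirm this in a crop and measure.

```bash
python3 - <<'E'
import cv2,numpy as np
a=cv2.imread("pics/top0.png")[165:245,270:410]; cv2.imwrite("pics/crop_t.png",cv2.resize(a,None,fx=5.6,fy=5.6,interpolation=cv2.INTER_CUBIC))
a=cv2.imread("pics/scene0.png")[160:270,265:385]; cv2.imwrite("pics/crop_s.png",cv2.resize(a,None,fx=5.4,fy=5.4,interpolation=cv2.INTER_CUBIC))
E
```

```text
(no output)
```

View pics/crop_t.png

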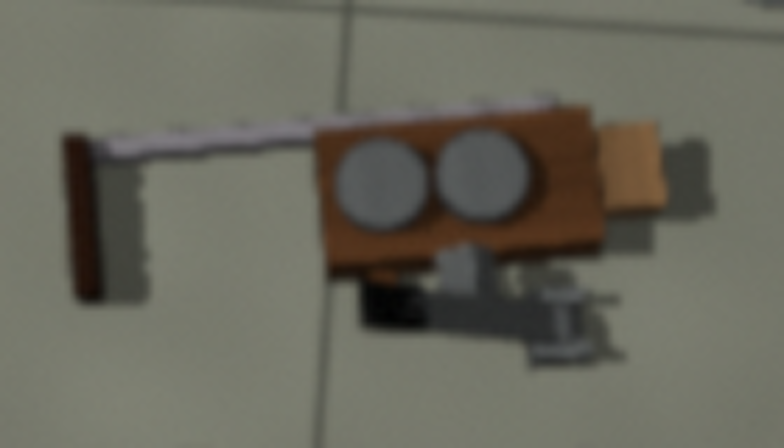

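View pics/crop_s.png

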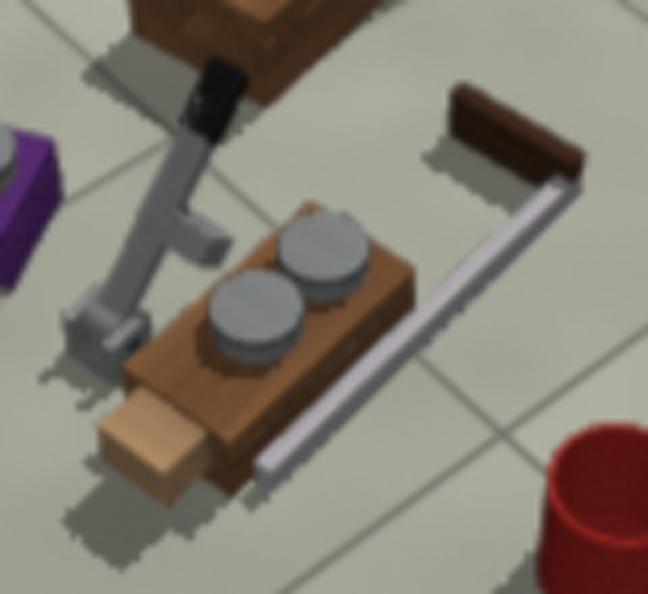

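The crops confirm it: the small brown caddy is in the dock, the lever is up (black pad at scene ≈(305,178)), and the light pusher head shows at the caddy's back (scene ≈(293,240)). Next I'll fit the dock and caddy poses using both views.

```bash
cat > h.py <<'E'
from station import r
import cv2,numpy as np
from scipy.optimize import least_squares
CM={n:r.camera_model(n) for n in("scene","top")}
def proj(n,X):
    m=CM[n];c=np.atleast_2d(X)@m["R"].T+m["t"];p=c@m["mtx"].T;return p[:,:2]/p[:,2:]
def T(p,P):
    x,y,a=p[:3];c,s=np.cos(a),np.sin(a);P=np.atleast_2d(P)
    return np.c_[x+c*P[:,0]-s*P[:,1],y+s*P[:,0]+c*P[:,1],P[:,2]]
def box(x0,x1,y0,y1,z0,z1):
    return np.array([[x,y,z] for z in(z0,z1) for x,y in((x0,y0),(x1,y0),(x1,y1),(x0,y1))])/1000
ED=[(0,1),(1,2),(2,3),(3,0),(4,5),(5,6),(6,7),(7,4),(0,4),(1,5),(2,6),(3,7)]
def draw(im,n,pts,off,f,col):
    q=((proj(n,pts)-off+.5)*f).astype(int)
    for a,b in ED: cv2.line(im,tuple(map(int,q[a])),tuple(map(int,q[b])),col,1,cv2.LINE_AA)
def crop(n,im,x0,y0,x1,y1,f):
    return cv2.resize(im[y0:y1,x0:x1],None,fx=f,fy=f,interpolation=cv2.INTER_CUBIC)
def fit(obs,p0):
    def res(p): return np.concatenate([(proj(n,T(p,np.array(P)/1000))[0]-u) for n,P,u in obs])
    s=least_squares(res,p0,loss="soft_l1");return s.x,res(s.x)
E
cat > a.py <<'E'
from h import *
S=lambda u,v:np.array([265+u/5.4-.5,160+v/5.4-.5]); Tp=lambda u,v:np.array([270+u/5.6-.5,165+v/5.6-.5])
cad=[("scene",(-40,80,54),S(310,205)),("scene",(40,80,54),S(413,268)),("scene",(40,-80,54),S(230,443)),("scene",(-40,-80,54),S(125,368)),("scene",(40,-80,0),S(230,497)),
("top",(40,80,54),Tp(317,130)),("top",(40,-80,54),Tp(590,107)),("top",(-40,-80,54),Tp(605,240)),("top",(-40,80,54),Tp(328,265))]
p,e=fit(cad,[.5,-.07,0]);print("caddy",p,np.degrees(p[2]),e.round(1))
d=[("scene",(-48,210,40),S(455,97)),("scene",(48,210,40),S(578,168)),("scene",(46,-65,24),S(266,470)),("scene",(52,-65,0),S(280,487)),
("top",(48,210,40),Tp(92,138)),("top",(-48,210,40),Tp(102,297)),("top",(46,200,24),Tp(110,148))]
q,e=fit(d,p);print("dock",q,np.degrees(q[2]),e.round(1))
for n,o,b,f in(("scene",(265,160),(265,160,385,270),5.4),("top",(270,165),(270,165,410,245),5.6)):
    im=crop(n,cv2.imread(f"pics/{n}0.png"),*b,f)
    draw(im,n,T(p,box(-40,40,-80,80,0,54)),o,f,(0,255,0))
    draw(im,n,T(q,box(40,52,-65,225,0,24)),o,f,(255,0,255))
    draw(im,n,T(q,box(-48,48,210,225,0,40)),o,f,(0,0,255))
    draw(im,n,T(q,box(-105,-65,-67,-33,0,36)),o,f,(255,255,0))
    draw(im,n,T(p,box(-23,27,-117,-81,20,54)),o,f,(0,255,255))
    for th,col in((.8,(255,0,0)),(1.0,(0,160,255))):
        B=box(-13,13,122,168,-6,6);c,s=np.cos(th),np.sin(th)
        L=np.c_[B[:,0]-.085,-.05+c*B[:,1]-s*B[:,2],.026+s*B[:,1]+c*B[:,2]]
        draw(im,n,T(q,L),o,f,col)
    cv2.imwrite(f"pics/ov_{n}.png",im)
E
python3 a.py
```

```text
caddy [ 0.56181134 -0.03031872  0.16303691] 9.341326988088113 [-0.1 -0.7  0.5  0.2 -0.6  0.4 -1.2 -0.   0.1  0.9 -0.9  0.  -0.2 -0.4
  0.1  0.  -0.5  0.2]
dock [ 0.56796518 -0.02844642  0.1662026 ] 9.52270774909677 [-1.9 -0.6 -1.3 -0.2 -0.   0.2 -0.9  2.7 -1.3 -0.7 -0.7 -0.2 -0.9 -1. ]
```

View pics/ov_scene.png

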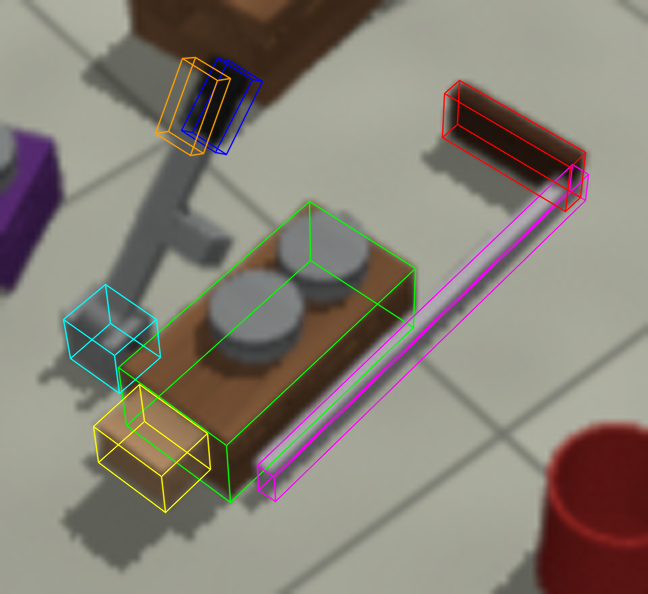

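View pics/ov_top.png

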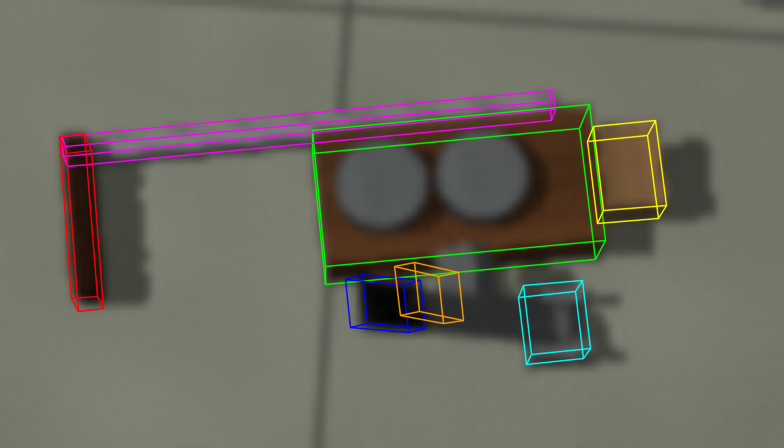

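```bash
cat >> h.py <<'E'
D=np.array([0.5645,-0.0305,np.radians(9.45)])
def ray(n,u,v,z):
    m=CM[n];C=-m["R"].T@m["t"];d=m["R"].T@np.linalg.solve(m["mtx"],[u,v,1.]);return C+d*(z-C[2])/d[2]
def dk(X,p=None):  # world->dock mm
    p=D if p is None else p
    x,y,a=p;c,s=np.cos(a),np.sin(a);dx,dy=X[0]-x,X[1]-y;return np.array([c*dx+s*dy,-s*dx+c*dy,X[2]])*1000
from scipy.spatial.transform import Rotation as Ro
def Rdown(yaw): # jaw axis (tool y) along yaw dir (deg, world), z down
    a=np.radians(yaw);y=np.array([np.cos(a),np.sin(a),0]);z=np.array([0,0,-1.]);return np.c_[np.cross(y,z),y,z]
def plan(pos,Rt=None):
    """pos world m; prints row numbers from the present pose"""
    s=r.sense();R=s["ee_rot"];sh=R.T@(np.array(pos)-s["tcp_pos"])/.3
    rv=np.zeros(3) if Rt is None else Ro.from_matrix(R.T@Rt).as_rotvec()/np.pi
    return sh.round(4),rv.round(4)
def pd(x,y,z): return T(D,np.array([x,y,z])/1000)[0]
def st():
    s=r.sense();print("t",round(s["time_s"],2),"tcp_dock",dk(s["tcp_pos"]).round(1),"jawyaw",np.degrees(np.arctan2(s["ee_rot"][1,1],s["ee_rot"][0,1])).round(2),"tilt",s["ee_rot"][:,2].round(3),"F",s["wrist_force"].round(1),"w",s["gripper_width"].round(3));return s
E
python3 - <<'E'
from h import *
s=st();print(s["tcp_pos"])
for n,u,v,z in(("mug",340,133,.085),("mughandle",322,131,.05),("plate",411,145,0),("bowl",287,133,0.02),("whisk",215,177,0),("bigtinR",277,268,.08),("bigcorner LT",234,257,.07),("big RT",309,249,.07),("big RB",313,285,.07),("purp",375,274,.05),("purp T",377,248,.05),("purp TL",352,260,.05)):
    X=ray("top",u,v,z);print(n,X.round(3),"dock",dk(X).round(0))
# big height from scene: overlay residual with points
for n,u,v in(("scene",333,125),("scene",317,138)):
    for z in(.06,.09,.12):print(u,z,dk(ray(n,u,v,z)).round(0))
for u in(248,277):
    for z in(.06,.09,.12):print("top",u,z,dk(ray("top",u,270,z)).round(0))
for x,y,z in((-85,35,160),(-85,95,60),(2,-103,39),(2,-300,39)):
    print((x,y,z),pd(x,y,z).round(3),np.hypot(*pd(x,y,z)[:2]).round(3))
E
```

```text
Traceback (most recent call last):
  File "h.py", line 37, in st
    s=r.sense();print("t",round(s["time_s"],2),"tcp_dock",dk(s["tcp_pos"]).round(1),"jawyaw",np.degrees(np.arctan2(s["ee_rot"][1,1],s["ee_rot"][0,1])).round(2),"tilt",s["ee_rot"][:,2].round(3),"F",s["wrist_force"].round(1),"w",s["gripper_width"].round(3));return s
                                                                                                                                                                                                                                   ^^^^^^^^^^^^^^^^^^^^^^^^
AttributeError: 'float' object has no attribute 'round'
```

```bash
sed -i 's/s\["gripper_width"\].round(3)/round(s["gripper_width"],3)/' h.py
python3 - <<'E'
from h import *
s=st();print(s["tcp_pos"])
for n,u,v,z in(("mug",340,133,.085),("mughandle",322,131,.05),("plate",411,145,0),("bowl",287,133,0.02),("whisk",215,177,0),("big LT",234,257,.07),("big RT",309,249,.07),("big RB",313,285,.07),("purp",375,274,.05),("purp T",377,248,.05),("purp TL",352,260,.05)):
    X=ray("top",u,v,z);print(n,X.round(3),"dock",dk(X).round(0))
for u,v in((333,125),(317,138)):
    for z in(.06,.09,.12):print(u,z,dk(ray("scene",u,v,z)).round(0))
for u in(248,277):
    for z in(.06,.09,.12):print("top",u,z,dk(ray("top",u,270,z)).round(0))
for x,y,z in((-85,35,160),(-85,95,60),(2,-103,39),(2,-300,39)):
    print((x,y,z),pd(x,y,z).round(3),np.hypot(*pd(x,y,z)[:2]).round(3))
E
```

```text
t 0.1 tcp_dock [-185.6  628.6  238.6] jawyaw -116.47 tilt [-0.001 -0.002 -1.   ] F [-0.7 -0.3  1.1] w 1.0
[0.27822589 0.55910144 0.23858094]
mug [0.766 0.02  0.085] dock [207.  16.  85.]
mughandle [0.783 0.079 0.05 ] dock [233.  73.  50.]
plate [ 0.773 -0.226  0.   ] dock [ 174. -227.    0.]
bowl [0.779 0.198 0.02 ] dock [249. 190.  20.]
whisk [0.614 0.428 0.   ] dock [124. 445.   0.]
big LT [0.346 0.319 0.07 ] dock [-158.  381.   70.]
big RT [0.386 0.091 0.07 ] dock [-156.  149.   70.]
big RB [0.278 0.071 0.07 ] dock [-266.  147.   70.]
purp [ 0.325 -0.117  0.05 ] dock [-250.  -46.   50.]
purp T [ 0.406 -0.12   0.05 ] dock [-171.  -62.   50.]
purp TL [ 0.364 -0.044  0.05 ] dock [-200.   20.   50.]
333 0.06 [-239.  373.   60.]
333 0.09 [-215.  344.   90.]
333 0.12 [-191.  314.  120.]
317 0.06 [-236.  279.   60.]
317 0.09 [-212.  253.   90.]
317 0.12 [-188.  227.  120.]
top 248 0.06 [-201.  342.   60.]
top 248 0.09 [-204.  337.   90.]
top 248 0.12 [-206.  331.  120.]
top 277 0.06 [-210.  253.   60.]
top 277 0.09 [-212.  250.   90.]
top 277 0.12 [-214.  247.  120.]
(-85, 35, 160) [ 0.475 -0.01   0.16 ] 0.475
(-85, 95, 60) [0.465 0.049 0.06 ] 0.468
(2, -103, 39) [ 0.583 -0.132  0.039] 0.598
(2, -300, 39) [ 0.616 -0.326  0.039] 0.697
```

```bash
python3 - <<'E'
from h import *
print(plan(pd(-85,30,235),Rdown(9.45-180)))
E
```

```text
(array([1.442 , 1.4193, 0.0148]), array([ 6.000e-04, -3.000e-04,  3.005e-01]))
```

```bash
python3 -m creep '[[0,0.1,0.1,0,0,0,-0.039],[0,0.2,0.2,0,0,0,-0.079],[0,0.3,0.3,0,0,0,-0.118],[0,0.4,0.4,0,0,0,-0.158],[0,0.5,0.5,0,0,0,-0.197]]'; python3 -c "
from h import *
st();print(plan(pd(-85,30,235),Rdown(9.45-180)))"
```

```text
time_s: 0.52
tcp_pos: [0.3443, 0.3598, 0.2384]
ee_rot: [[0.987, 0.163, -0.001], [0.163, -0.987, -0.003], [-0.002, 0.002, -1.0]]
wrist_force: [1.1, -0.4, 0.1]
gripper_width: 0.705
t 0.52 tcp_dock [-153.1  421.1  238.4] jawyaw -80.62 tilt [-0.001 -0.003 -1.   ] F [ 1.1 -0.4  0.1] w 0.705
(array([0.2287, 1.3034, 0.0141]), array([ 1.000e-03, -2.000e-04,  4.996e-01]))
```

I typed the wrong sign for that turn. It did no harm, and I'll correct it on the way.

```bash
python3 -m creep '[[0,0.02,0.12,0,0,0,0.039],[0,0.04,0.24,0,0,0,0.078],[0,0.07,0.36,0,0,0,0.117],[0,0.09,0.48,0,0,0,0.156],[0,0.11,0.6,0,0,0,0.195]]'; python3 -c "
from h import *
st();print(plan(pd(-85,30,235),Rdown(9.45-180)))"
```

```text
time_s: 0.93
tcp_pos: [0.4062, 0.1857, 0.2387]
ee_rot: [[0.898, -0.439, -0.002], [-0.439, -0.898, -0.003], [-0.0, 0.003, -1.0]]
wrist_force: [0.9, -0.3, 0.3]
gripper_width: 0.323
t 0.93 tcp_dock [-120.7  239.2  238.7] jawyaw -116.05 tilt [-0.002 -0.003 -1.   ] F [ 0.9 -0.3  0.3] w 0.323
(array([0.5018, 0.4987, 0.0136]), array([ 0.0009, -0.0004,  0.3028]))
```

```bash
python3 -m creep '[[0,0.09,0.09,0,0,0,0.039],[0,0.18,0.18,0,0,0,0.078],[0,0.27,0.27,0,0,0,0.117],[0,0.36,0.36,0,0,0,0.156],[0,0.45,0.45,0,0,0,0.195]]'; python3 -c "
from h import *
st();print(plan(pd(-85,30,235),Rdown(9.45-180)))"
```

```text
time_s: 1.35
tcp_pos: [0.4681, 0.0032, 0.239]
ee_rot: [[0.477, -0.879, -0.002], [-0.879, -0.477, -0.003], [0.001, 0.003, -1.0]]
wrist_force: [1.2, -0.1, 0.3]
gripper_width: 0.022
t 1.35 tcp_dock [-89.6  49.1 239. ] jawyaw -151.49 tilt [-0.002 -0.003 -1.   ] F [ 1.2 -0.1  0.3] w 0.022
(array([0.065 , 0.0063, 0.0133]), array([ 0.0008, -0.0006,  0.1059]))
```

```bash
python3 - <<'E'
from h import *
for n in("scene","top"): cv2.imwrite(f"pics/{n}1.png",r.capture(n))
im=cv2.imread("pics/scene1.png");cv2.imwrite("pics/s1.png",crop("scene",im,240,130,400,270,5))
E
```

```text
(no output)
```

View pics/s1.png

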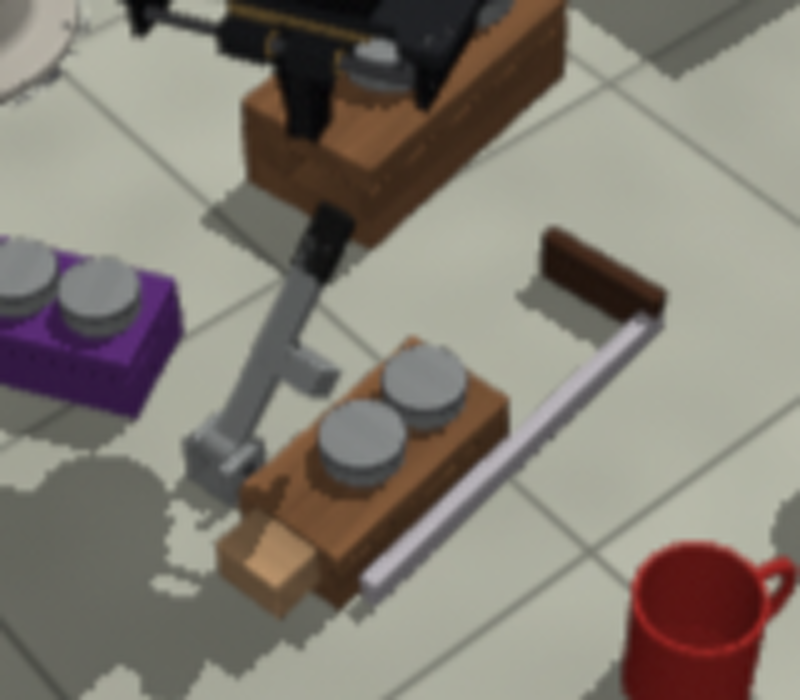

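The shut fingers are above the lever pad (crop ≈(330,240)). Next I'll finish the turn, go to just over the pad and press along the arc.

```bash
python3 -m creep '[[0,0.03,0.01,0.1,0,0,0.035],[0,0.06,0.01,0.18,0,0,0.07],[0,0.06,0.01,0.22,0,0,0.106],[0,0.06,0.01,0.22,0,0,0.106]]'; python3 -c "
from h import *
st();
for y,z in((33,150),(54,124),(70,100),(82,74),(88,49),(88,44)):print(plan(pd(-85,y,z),Rdown(9.45-180)))"
```

```text
time_s: 1.78
tcp_pos: [0.4719, -0.0171, 0.1693]
ee_rot: [[0.158, -0.987, -0.01], [-0.987, -0.158, -0.005], [0.003, 0.011, -1.0]]
wrist_force: [-0.7, 1.1, 0.2]
gripper_width: 0.004
t 1.78 tcp_dock [-89.2  28.4 169.3] jawyaw -170.93 tilt [-0.01  -0.005 -1.   ] F [-0.7  1.1  0.2] w 0.004
(array([-0.0157, -0.0145,  0.0641]), array([ 0.0035, -0.001 , -0.0021]))
(array([-0.086 , -0.015 ,  0.1506]), array([ 0.0035, -0.001 , -0.0021]))
(array([-0.1396, -0.0155,  0.2304]), array([ 0.0035, -0.001 , -0.0021]))
(array([-0.1798, -0.0162,  0.3169]), array([ 0.0035, -0.001 , -0.0021]))
(array([-0.2001, -0.017 ,  0.4002]), array([ 0.0035, -0.001 , -0.0021]))
(array([-0.2002, -0.0172,  0.4169]), array([ 0.0035, -0.001 , -0.0021]))
```

```bash
python3 -m creep '[[0,-0.015,-0.015,0.064,0.0035,0,-0.002],[0,-0.05,-0.015,0.107,0.0035,0,-0.002],[0,-0.086,-0.015,0.15,0.0035,0,-0.002]]'; python3 -c "
from h import *
st();
for y,z in((70,100),(77,87),(82,74),(86,60),(88,49),(88,44)):print(plan(pd(-85,y,z),Rdown(9.45-180)))"
```

```text
time_s: 2.03
tcp_pos: [0.4727, 0.0096, 0.1247]
ee_rot: [[0.168, -0.986, 0.003], [-0.986, -0.168, -0.003], [0.003, -0.002, -1.0]]
wrist_force: [0.3, -1.1, -0.3]
gripper_width: 0.008
t 2.03 tcp_dock [-84.   54.6 124.7] jawyaw -170.33 tilt [ 0.003 -0.003 -1.   ] F [ 0.3 -1.1 -0.3] w 0.008
(array([-0.0517,  0.0033,  0.0822]), array([-0.0007, -0.0011,  0.0012]))
(array([-0.0752,  0.0033,  0.1254]), array([-0.0007, -0.0011,  0.0012]))
(array([-0.092 ,  0.0034,  0.1687]), array([-0.0007, -0.0011,  0.0012]))
(array([-0.1055,  0.0034,  0.2153]), array([-0.0007, -0.0011,  0.0012]))
(array([-0.1123,  0.0035,  0.252 ]), array([-0.0007, -0.0011,  0.0012]))
(array([-0.1123,  0.0035,  0.2686]), array([-0.0007, -0.0011,  0.0012]))
```

```bash
python3 - <<'E'
from h import *
im=r.capture("scene");cv2.imwrite("pics/s2.png",crop("scene",im,240,130,400,270,5))
E
```

```text
(no output)
```

View pics/s2.png

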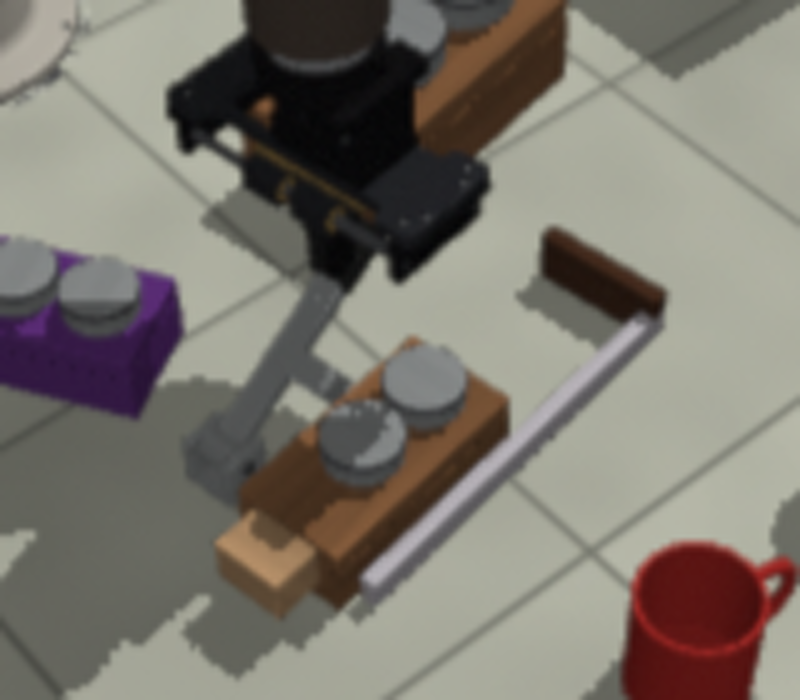

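The lever has moved down and the fingers are pressing on its pad (crop ≈(340,270)). I'll carry on along the arc.

```bash
python3 -m creep '[[0,-0.052,0.003,0.082,0,0,0],[0,-0.075,0.003,0.125,0,0,0],[0,-0.092,0.003,0.169,0,0,0],[0,-0.105,0.003,0.215,0,0,0],[0,-0.112,0.003,0.252,0,0,0]]'; python3 -c "
from h import *
st();
for y,z in((88,49),(88,44)):print(plan(pd(-85,y,z),Rdown(9.45-180)))"
```

```text
time_s: 2.5
tcp_pos: [0.465, 0.044, 0.0477]
ee_rot: [[0.174, -0.985, -0.001], [-0.985, -0.174, -0.004], [0.004, 0.001, -1.0]]
wrist_force: [-12.2, -6.6, 76.7]
gripper_width: 0.006
t 2.5 tcp_dock [-85.9  89.9  47.7] jawyaw -169.97 tilt [-0.001 -0.004 -1.   ] F [-12.2  -6.6  76.7] w 0.006
(array([ 0.0062, -0.0028, -0.0044]), array([ 0.0004, -0.0012,  0.0032]))
(array([ 0.0062, -0.0029,  0.0122]), array([ 0.0004, -0.0012,  0.0032]))
```

It's down: the fingertips are at the stop with 77 N, so this controller is stiff. I'll retreat now and check.

```bash
python3 -m creep '[[0.3,0,0,-0.08,0,0,0],[0.6,0,0,-0.2,0,0,0],[1,0,0,-0.33,0,0,0],[1,0,0,-0.45,0,0,0]]'; python3 -c "
from h import *
st()
for n in('scene','top'): cv2.imwrite(f'pics/{n}3.png',r.capture(n))
im=cv2.imread('pics/scene3.png');cv2.imwrite('pics/s3.png',crop('scene',im,240,130,400,270,5))
print(plan(pd(2,-103,150),Rdown(9.45-180)))"
```

```text
time_s: 2.83
tcp_pos: [0.4654, 0.045, 0.1859]
ee_rot: [[0.179, -0.984, 0.001], [-0.984, -0.179, -0.004], [0.004, -0.0, -1.0]]
wrist_force: [1.0, 1.1, 0.1]
gripper_width: 0.221
t 2.83 tcp_dock [-85.4  90.8 185.9] jawyaw -169.71 tilt [ 0.001 -0.004 -1.   ] F [1.  1.1 0.1] w 0.221
(array([ 0.6521, -0.2651,  0.1395]), array([-0.0047, -0.0005,  0.005 ]))
```

View pics/s3.png

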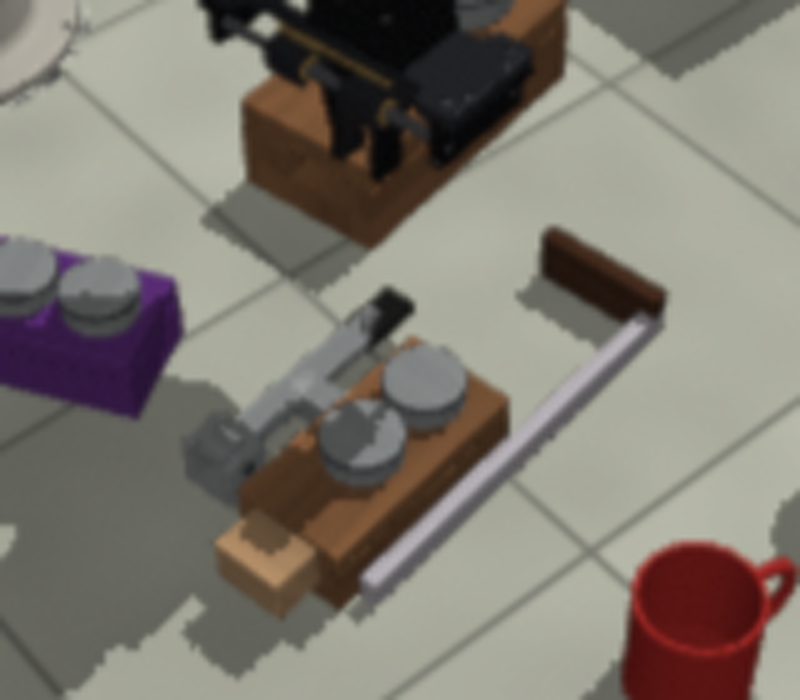

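```bash
cat > ov.py <<'E'
from h import *
import sys
k=sys.argv[1]; cad=np.array(eval(sys.argv[2])); ths=eval(sys.argv[3])
pu=np.array(eval(sys.argv[4])) if len(sys.argv)>4 else None
for n,b,f in(("scene",(240,130,400,270),5),("top",(270,160,430,260),5)):
    im=crop(n,cv2.imread(f"pics/{n}{k}.png"),*b,f);o=b[:2]
    draw(im,n,T(cad,box(-40,40,-80,80,0,54)),o,f,(0,255,0))
    draw(im,n,T(D,box(40,52,-65,225,0,24)),o,f,(255,0,255))
    draw(im,n,T(D,box(-48,48,210,225,0,40)),o,f,(0,0,255))
    if pu is None: draw(im,n,T(cad,box(-23,27,-117,-81,20,54)),o,f,(0,255,255))
    else:
        draw(im,n,T(pu,box(-25,25,-112,-76,0,34)),o,f,(0,255,255));draw(im,n,T(pu,box(-9,9,-76,76,0,16)),o,f,(0,255,255))
    for th in ths:
        B=box(-13,13,122,168,-6,6);c,s=np.cos(th),np.sin(th)
        draw(im,n,T(D,np.c_[B[:,0]-.085,-.05+c*B[:,1]-s*B[:,2],.026+s*B[:,1]+c*B[:,2]]),o,f,(255,0,0))
    cv2.imwrite(f"pics/o{k}_{n}.png",im)
E
python3 ov.py 3 "[.5618,-.0303,.1635]" "[0,0.1]"
```

```text
(no output)
```

View pics/o3_scene.png

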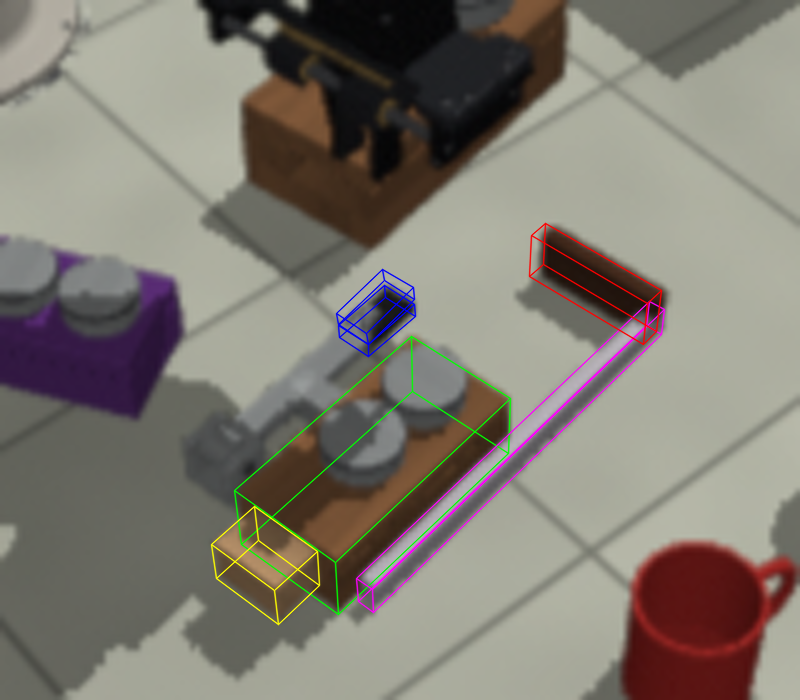

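View pics/o3_top.png

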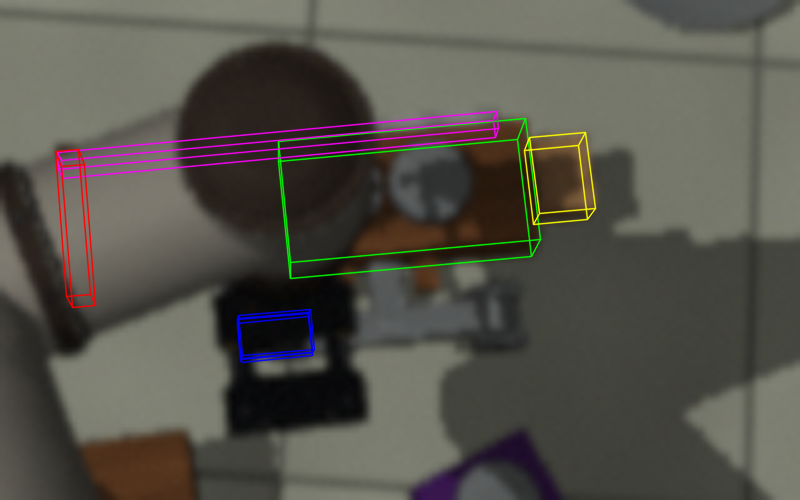

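```bash
python3 - <<'E'
from h import *
C=np.array([.5625,-.0303,.1635])
X=T(C,[.002,-.100,.15])[0];print(dk(X),plan(X,Rdown(9.4-180)))
E
python3 -m creep '[[1,0.11,-0.04,0.02,0,0,0],[1,0.22,-0.08,0.04,0,0,0],[1,0.33,-0.12,0.06,0,0,0],[1,0.44,-0.17,0.08,0,0,0],[1,0.55,-0.22,0.1,0,0,0]]'
python3 - <<'E'
from h import *
C=np.array([.5625,-.0303,.1635]);st()
for z in(.1,.0395):print(plan(T(C,[.002,-.100,z])[0],Rdown(9.4-180)))
E
```

```text
[-8.33845825e-02 -9.94771049e+01  1.50000000e+02] (array([ 0.6402, -0.2584,  0.1393]), array([-0.0047, -0.0005,  0.0052]))
time_s: 3.35
tcp_pos: [0.5654, -0.1051, 0.1623]
ee_rot: [[0.183, -0.983, 0.016], [-0.983, -0.184, 0.001], [0.002, -0.016, -1.0]]
wrist_force: [-0.0, 1.0, 0.1]
gripper_width: 0.696
t 3.35 tcp_dock [-11.4 -73.7 162.3] jawyaw -169.42 tilt [ 0.016  0.001 -1.   ] F [-0.   1.   0.1] w 0.696
(array([ 0.0861, -0.0327,  0.2085]), array([-0.0051, -0.0005,  0.0065]))
(array([ 0.0858, -0.0294,  0.4102]), array([-0.0051, -0.0005,  0.0065]))
```

```bash
python3 -m creep '[[1,0.086,-0.033,0.05,-0.005,0,-0.006],[1,0.086,-0.033,0.1,-0.005,0,-0.006],[1,0.086,-0.033,0.15,-0.005,0,-0.006],[1,0.086,-0.033,0.2,-0.005,0,-0.006]]'
python3 - <<'E'
from h import *
C=np.array([.5625,-.0303,.1635]);st()
print(plan(T(C,[.002,-.100,.0395])[0],Rdown(9.4-180)))
for n in('scene','top'): cv2.imwrite(f'pics/{n}4.png',r.capture(n))
a=crop('scene',cv2.imread('pics/scene4.png'),240,170,370,270,5);cv2.imwrite('pics/s4.png',a)
E
```

```text
time_s: 3.68
tcp_pos: [0.5813, -0.129, 0.1023]
ee_rot: [[0.204, -0.979, 0.001], [-0.979, -0.204, -0.002], [0.002, -0.001, -1.0]]
wrist_force: [0.1, 0.0, 0.5]
gripper_width: 0.963
t 3.68 tcp_dock [  0.4 -99.9 102.3] jawyaw -168.22 tilt [ 0.001 -0.002 -1.   ] F [0.1 0.  0.5] w 0.963
(array([-0.002 ,  0.0017,  0.2092]), array([-0.0003, -0.0007,  0.0132]))
```

View pics/s4.png

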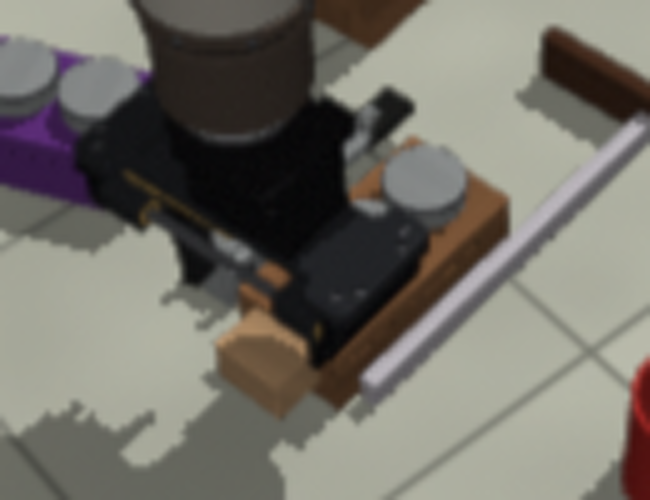

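```bash
python3 -m creep '[[1,-0.002,0.002,0.07,0,0,0.013],[1,-0.002,0.002,0.14,0,0,0.013],[1,-0.002,0.002,0.209,0,0,0.013],[1,-0.002,0.002,0.209,0,0,0.013]]'
python3 - <<'E'
from h import *
st()
for n in('scene','top'): cv2.imwrite(f'pics/{n}5.png',r.capture(n))
a=crop('scene',cv2.imread('pics/scene5.png'),240,170,370,270,5);cv2.imwrite('pics/s5.png',a)
E
```

```text
time_s: 4.12
tcp_pos: [0.5761, -0.1275, 0.0353]
ee_rot: [[0.165, -0.986, -0.011], [-0.986, -0.165, -0.001], [-0.001, 0.011, -1.0]]
wrist_force: [-1.2, -1.1, -0.8]
gripper_width: 0.997
t 4.12 tcp_dock [ -4.5 -97.6  35.3] jawyaw -170.5 tilt [-0.011 -0.001 -1.   ] F [-1.2 -1.1 -0.8] w 0.997
```

View pics/s5.png

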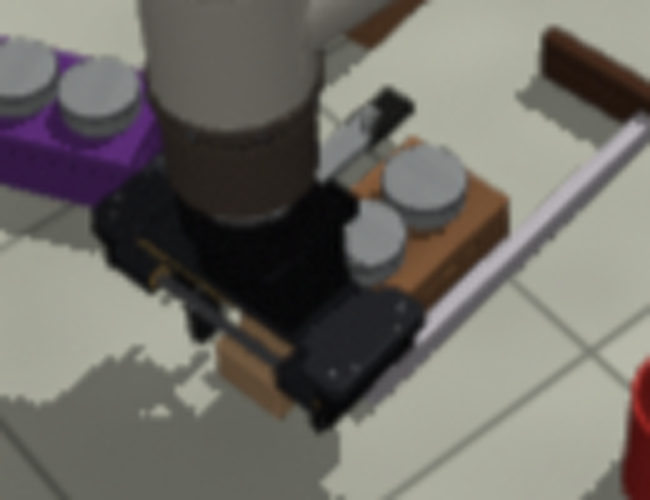

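The jaws straddle the head (crop ≈(255,370)). I'll correct the position slightly, then close.

```bash
python3 - <<'E'
from h import *
C=np.array([.5625,-.0303,.1635])
print(plan(T(C,[.002,-.100,.0395])[0],Rdown(9.4-180)))
E
python3 -m creep '[[1,0.004,-0.01,-0.013,-0.003,0,0],[1,0.008,-0.015,-0.013,-0.003,0,0],[1,0.008,-0.015,-0.013,-0.003,0,0]]'
python3 - <<'E'
from h import *
C=np.array([.5625,-.0303,.1635]);st()
print(plan(T(C,[.002,-.100,.0395])[0],Rdown(9.4-180)))
E
```

```text
(array([ 0.0038, -0.0058, -0.0028]), array([ 0.0014, -0.0004,  0.0008]))
time_s: 4.47
tcp_pos: [0.5857, -0.1294, 0.0449]
ee_rot: [[0.167, -0.986, -0.009], [-0.986, -0.167, -0.004], [0.002, 0.009, -1.0]]
wrist_force: [0.1, 0.8, 0.4]
gripper_width: 1.003
t 4.47 tcp_dock [   4.7 -101.    44.9] jawyaw -170.4 tilt [-0.009 -0.004 -1.   ] F [0.1 0.8 0.4] w 1.003
(array([-0.0053,  0.0158,  0.018 ]), array([ 0.0029, -0.0007,  0.0011]))
```

```bash
python3 -m creep '[[1,-0.005,0.014,0.018,0.003,0,0.001],[1,-0.005,0.014,0.018,0.003,0,0.001],[1,-0.005,0.014,0.018,0.003,0,0.001],[1,-0.005,0.014,0.018,0.003,0,0.001]]'
python3 - <<'E'
from h import *
C=np.array([.5625,-.0303,.1635]);st()
print(plan(T(C,[.002,-.100,.0395])[0],Rdown(9.4-180)))
E
```

```text
time_s: 4.8
tcp_pos: [0.5816, -0.1287, 0.0401]
ee_rot: [[0.164, -0.986, 0.002], [-0.986, -0.164, -0.002], [0.003, -0.001, -1.0]]
wrist_force: [-0.2, 0.1, 0.1]
gripper_width: 0.999
t 4.8 tcp_dock [  0.8 -99.7  40.1] jawyaw -170.56 tilt [ 0.002 -0.002 -1.   ] F [-0.2  0.1  0.1] w 0.999
(array([-0.0007,  0.0029,  0.0021]), array([-0.0004, -0.0008,  0.0002]))
```

```bash
python3 -m creep '[[0.4,0,0,0,0,0,0],[0.4,0,0,0,0,0,0],[0.3,0,0,0,0,0,0],[0.2,0,0,0,0,0,0],[0.2,0,0,0,0,0,0]]'; python3 -m creep '[[0,0,0,0,0,0,0],[0,0,0,0,0,0,0],[0,0,0,0,0,0,0],[0,0,0,0,0,0,0]]'
python3 -c "
from h import *
st()"
```

```text
time_s: 5.22
tcp_pos: [0.5816, -0.1287, 0.0401]
ee_rot: [[0.164, -0.986, 0.002], [-0.986, -0.164, -0.002], [0.003, -0.001, -1.0]]
wrist_force: [0.4, -0.6, 1.2]
gripper_width: 0.709
time_s: 5.55
tcp_pos: [0.5813, -0.1288, 0.04]
ee_rot: [[0.164, -0.986, 0.001], [-0.986, -0.164, -0.002], [0.003, -0.0, -1.0]]
wrist_force: [-1.5, -1.2, -0.1]
gripper_width: 0.572
t 5.55 tcp_dock [  0.5 -99.7  40. ] jawyaw -170.55 tilt [ 0.001 -0.002 -1.   ] F [-1.5 -1.2 -0.1] w 0.572
```

The head is gripped: opening 0.572 × 87 mm ≈ 50 mm. Now I'll draw it straight out along tool +x.

```bash
python3 -m creep '[[0,0.03,0,0,0,0,0],[0,0.06,0,0,0,0,0],[0,0.09,0,0,0,0,0],[0,0.12,0,0,0,0,0],[0,0.15,0,0,0,0,0]]'
python3 -c "
from h import *
st()
for n in('scene','top'): cv2.imwrite(f'pics/{n}6.png',r.capture(n))
a=crop('scene',cv2.imread('pics/scene6.png'),210,160,370,280,5);cv2.imwrite('pics/s6.png',a)"
```

```text
time_s: 5.97
tcp_pos: [0.5882, -0.1713, 0.0397]
ee_rot: [[0.163, -0.987, -0.001], [-0.987, -0.163, 0.0], [-0.0, 0.0, -1.0]]
wrist_force: [-1.1, 7.6, 2.0]
gripper_width: 0.573
t 5.97 tcp_dock [   0.2 -142.8   39.7] jawyaw -170.6 tilt [-0.001  0.    -1.   ] F [-1.1  7.6  2. ] w 0.573
```

View pics/s6.png

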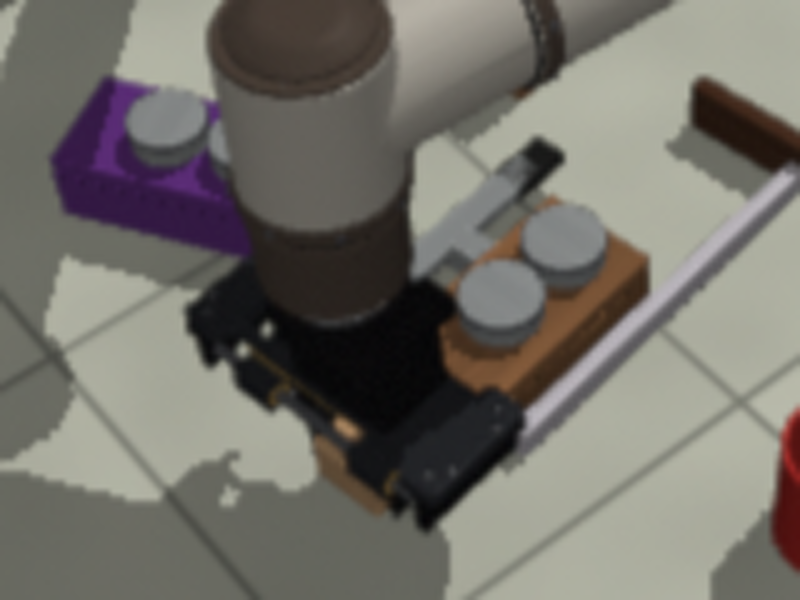

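The lever is holding the caddy: the draw force is 7.6 N and the caddy shifted only slightly. I'll keep drawing.

```bash
python3 -m creep '[[0,0.06,0,0,0,0,0],[0,0.12,0,0,0,0,0],[0,0.18,0,0,0,0,0],[0,0.24,0,0,0,0,0],[0,0.3,0,0,0,0,0]]'
python3 -m creep '[[0,0.06,0,0,0,0,0],[0,0.12,0,0,0,0,0],[0,0.18,0,0,0,0,0],[0,0.23,0,0,0,0,0]]'
python3 -c "
from h import *
st()
for n in('scene','top'): cv2.imwrite(f'pics/{n}7.png',r.capture(n))
a=crop('scene',cv2.imread('pics/scene7.png'),190,160,350,280,5);cv2.imwrite('pics/s7.png',a)
a=crop('top',cv2.imread('pics/top7.png'),300,140,460,260,5);cv2.imwrite('pics/t7.png',a);st()"
```

```text
time_s: 6.48
tcp_pos: [0.603, -0.2612, 0.0394]
ee_rot: [[0.163, -0.987, -0.001], [-0.987, -0.163, -0.0], [0.0, 0.001, -1.0]]
wrist_force: [-0.0, 0.1, -0.2]
gripper_width: 0.575
time_s: 6.82
tcp_pos: [0.6143, -0.3306, 0.039]
ee_rot: [[0.163, -0.987, -0.001], [-0.987, -0.163, -0.001], [0.001, 0.001, -1.0]]
wrist_force: [0.1, 0.1, -1.2]
gripper_width: 0.574
t 6.82 tcp_dock [-1.000e-01 -3.042e+02  3.900e+01] jawyaw -170.62 tilt [-0.001 -0.001 -1.   ] F [ 0.1  0.1 -1.2] w 0.574
t 6.92 tcp_dock [-3.000e-01 -3.052e+02  3.880e+01] jawyaw -170.74 tilt [-0.    -0.001 -1.   ] F [-0.5 -0.1 -1.5] w 0.575
```

View pics/s7.png

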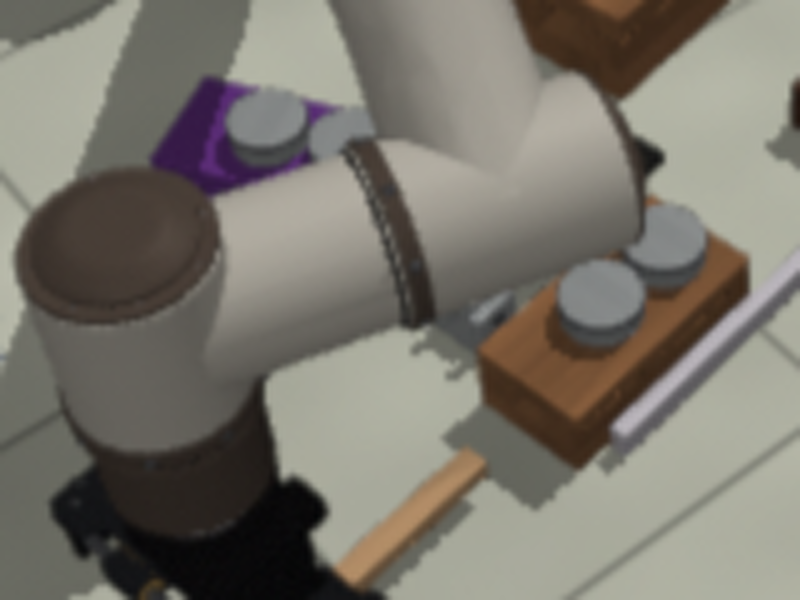

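View pics/t7.png

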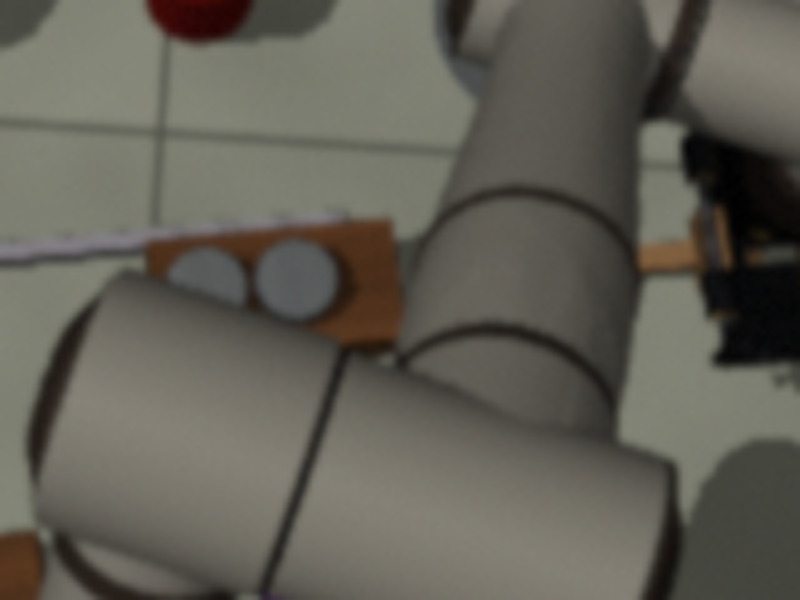

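The pusher is fully out and the handle is free (tail at scene crop ≈(470,465)). Next I'll lower it to the tiles.

```bash
python3 -m creep '[[0,0,0,0.02,0,0,0],[0,0,0,0.04,0,0,0],[0,0,0,0.052,0,0,0],[0,0,0,0.056,0,0,0],[0,0,0,0.056,0,0,0]]'
python3 -c "
from h import *
st()"
```

```text
time_s: 7.33
tcp_pos: [0.6139, -0.3308, 0.0211]
ee_rot: [[0.162, -0.987, -0.002], [-0.987, -0.162, -0.001], [0.0, 0.002, -1.0]]
wrist_force: [0.8, -0.3, -0.4]
gripper_width: 0.567
t 7.33 tcp_dock [  -0.6 -304.3   21.1] jawyaw -170.69 tilt [-0.002 -0.001 -1.   ] F [ 0.8 -0.3 -0.4] w 0.567
```

```bash
python3 -m creep '[[0,0,0,0.004,0,0,0],[0,0,0,0.004,0,0,0],[0,0,0,0.004,0,0,0]]'
python3 -c "
from h import *
st()
for n in('scene',): cv2.imwrite(f'pics/{n}8.png',r.capture(n))
a=crop('scene',cv2.imread('pics/scene8.png'),190,180,350,300,5);cv2.imwrite('pics/s8.png',a)"
```

```text
time_s: 7.58
tcp_pos: [0.6141, -0.3306, 0.0202]
ee_rot: [[0.162, -0.987, -0.002], [-0.987, -0.162, -0.001], [0.001, 0.002, -1.0]]
wrist_force: [0.5, 0.5, -1.1]
gripper_width: 0.569
t 7.58 tcp_dock [  -0.4 -304.1   20.2] jawyaw -170.67 tilt [-0.002 -0.001 -1.   ] F [ 0.5  0.5 -1.1] w 0.569
```

View pics/s8.png

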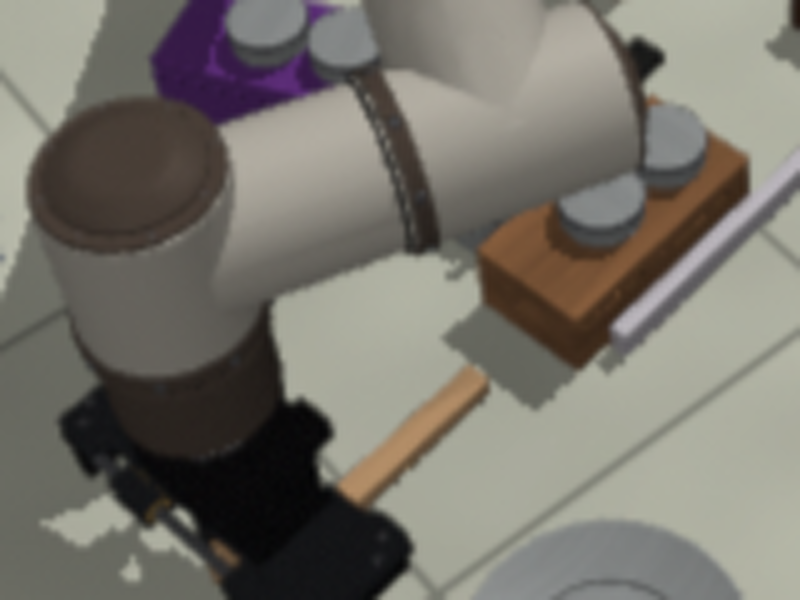

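```bash
python3 -m creep '[[0,0,0,0.004,0,0,0],[0.58,0,0,0.003,0,0,0],[0.65,0,0,0.003,0,0,0],[0.75,0,0,0.003,0,0,0],[0.85,0,0,0,0,0,0]]'
python3 -m creep '[[0.9,0,0,0,0,0,0],[0.9,0,0,0,0,0,0]]'
python3 -c "
from h import *
st()"
```

```text
time_s: 8.05
tcp_pos: [0.614, -0.3306, 0.02]
ee_rot: [[0.162, -0.987, -0.002], [-0.987, -0.162, -0.001], [0.0, 0.002, -1.0]]
wrist_force: [0.6, 0.6, -0.3]
gripper_width: 0.727
time_s: 8.22
tcp_pos: [0.614, -0.3307, 0.02]
ee_rot: [[0.162, -0.987, -0.002], [-0.987, -0.162, -0.001], [0.0, 0.002, -1.0]]
wrist_force: [-0.2, -0.0, -0.3]
gripper_width: 0.857
t 8.22 tcp_dock [  -0.5 -304.2   20. ] jawyaw -170.69 tilt [-0.002 -0.001 -1.   ] F [-0.2 -0.  -0.3] w 0.857
```

Released. I'll rise straight up, head for the lever pad, and look on the way.

```bash
python3 -m creep '[[0.9,0,0,-0.06,0,0,0],[0.9,0,0,-0.15,0,0,0],[0.9,0,0,-0.28,0,0,0],[0.9,0,0,-0.4,0,0,0],[0.8,0,0,-0.5,0,0,0]]'
python3 -m creep '[[0.7,-0.1,0.02,-0.03,0,0,0],[0.6,-0.22,0.05,-0.03,0,0,0],[0.55,-0.34,0.08,-0.03,0,0,0],[0.5,-0.46,0.11,-0.03,0,0,0],[0.5,-0.58,0.14,-0.03,0,0,0]]'
python3 -c "
from h import *
st()
for n in('scene','top'): cv2.imwrite(f'pics/{n}9.png',r.capture(n))
a=crop('scene',cv2.imread('pics/scene9.png'),190,140,350,260,5);cv2.imwrite('pics/s9.png',a)
print(plan(pd(-85,100,120),Rdown(9.45-180)))"
```

```text
time_s: 8.63
tcp_pos: [0.6147, -0.3309, 0.173]
ee_rot: [[0.162, -0.987, 0.001], [-0.987, -0.162, -0.002], [0.002, -0.0, -1.0]]
wrist_force: [1.4, 0.6, -0.0]
gripper_width: 0.877
time_s: 9.05
tcp_pos: [0.5441, -0.1647, 0.1817]
ee_rot: [[0.161, -0.987, 0.001], [-0.987, -0.161, -0.002], [0.002, -0.001, -1.0]]
wrist_force: [0.5, 1.4, -0.1]
gripper_width: 0.546
t 9.05 tcp_dock [ -42.2 -129.   181.7] jawyaw -170.71 tilt [ 0.001 -0.002 -1.   ] F [ 0.5  1.4 -0.1] w 0.546
(array([-0.7556,  0.1381,  0.2065]), array([ 0.0001, -0.0003,  0.0007]))
```

View pics/scene9.png

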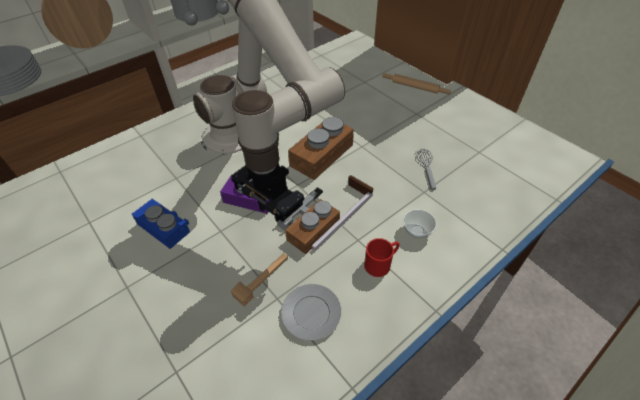

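View pics/top9.png

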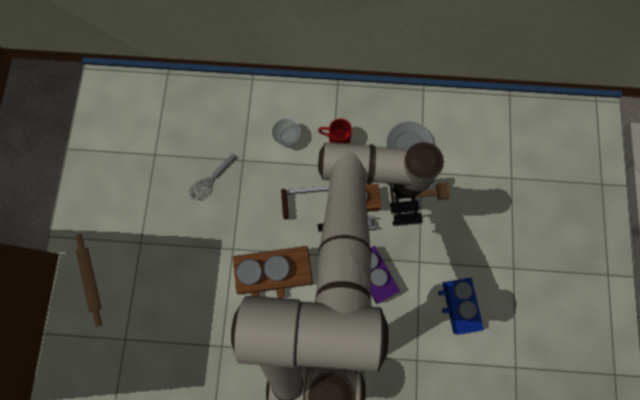

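The pusher lies flat with its head at scene (243,292), and nothing else is disturbed. On to the lever pad.

```bash
python3 -m creep '[[0.55,-0.13,0.025,0,0,0,0],[0.55,-0.26,0.05,0,0,0,0],[0.55,-0.39,0.075,0,0,0,0],[0.55,-0.52,0.1,0,0,0,0],[0.55,-0.65,0.125,0,0,0,0]]'
python3 -c "
from h import *
st();print(plan(pd(-85,100,100),Rdown(9.45-180)))"
```

```text
time_s: 9.57
tcp_pos: [0.4729, 0.0249, 0.1822]
ee_rot: [[0.165, -0.986, 0.001], [-0.986, -0.165, -0.001], [0.001, -0.0, -1.0]]
wrist_force: [0.3, 0.4, 0.1]
gripper_width: 0.549
t 9.57 tcp_dock [-81.2  69.7 182.2] jawyaw -170.48 tilt [ 0.001 -0.001 -1.   ] F [0.3 0.4 0.1] w 0.549
(array([-0.1014,  0.0125,  0.274 ]), array([-0.0001, -0.0002,  0.0004]))
```

```bash
python3 -m creep '[[0.55,-0.05,0.012,0.07,0,0,0],[0.55,-0.1,0.012,0.17,0,0,0],[0.55,-0.1,0.012,0.25,0,0,0],[0.55,-0.1,0.012,0.27,0,0,0],[0.55,-0.1,0.012,0.27,0,0,0]]'
python3 -c "
from h import *
st();print(plan(pd(-85,100,33),Rdown(9.45-180)))
for n in('scene','top'): cv2.imwrite(f'pics/{n}10.png',r.capture(n))
a=crop('scene',cv2.imread('pics/scene10.png'),240,130,400,250,5)
o=np.array([240,130]);f=5
s=r.sense();R=s['ee_rot']
for zz in (0,.017):
  for sg in(-1,1):
    p=s['tcp_pos']+R@np.array([0,sg*.024,zz]);q=((proj('scene',p)[0]-o+.5)*f).astype(int);cv2.circle(a,tuple(map(int,q)),4,(0,255,0),-1)
cv2.imwrite('pics/s10.png',a)"
```

```text
time_s: 9.98
tcp_pos: [0.4638, 0.0533, 0.0998]
ee_rot: [[0.166, -0.986, -0.003], [-0.986, -0.166, -0.003], [0.002, 0.003, -1.0]]
wrist_force: [-0.1, 0.8, 1.8]
gripper_width: 0.546
t 9.98 tcp_dock [-85.6  99.2  99.8] jawyaw -170.47 tilt [-0.003 -0.003 -1.   ] F [-0.1  0.8  1.8] w 0.546
(array([-0.0031, -0.0029,  0.2228]), array([ 0.0011, -0.0007,  0.0004]))
```

View pics/s10.png

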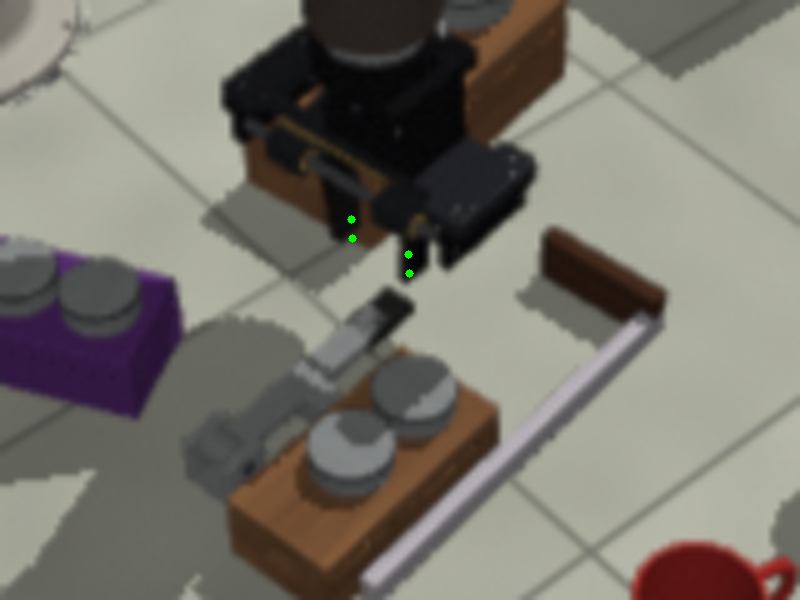

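The fingers straddle the pad's line (tips at crop (352,238) and (410,273), pad at ≈(395,300)). The caddy has shifted back a little, so there's room. I'll descend and grip the pad sides.

```bash
python3 -m creep '[[0.55,-0.003,-0.003,0.07,0,0,0],[0.55,-0.003,-0.003,0.14,0,0,0],[0.55,-0.003,-0.003,0.2,0,0,0],[0.55,-0.003,-0.003,0.222,0,0,0],[0.55,-0.003,-0.003,0.222,0,0,0]]'
python3 -c "
from h import *
st();print(plan(pd(-85,100,33),Rdown(9.45-180)))
cv2.imwrite('pics/s11.png',crop('scene',r.capture('scene'),240,130,400,250,5))"
```

```text
time_s: 10.5
tcp_pos: [0.4668, 0.0542, 0.0353]
ee_rot: [[0.164, -0.986, 0.001], [-0.986, -0.164, -0.001], [0.001, -0.001, -1.0]]
wrist_force: [0.6, 0.4, 1.0]
gripper_width: 0.551
t 10.5 tcp_dock [-82.5  99.6  35.3] jawyaw -170.55 tilt [ 0.001 -0.001 -1.   ] F [0.6 0.4 1. ] w 0.551
(array([-0.0015,  0.0083,  0.0077]), array([-0.0004, -0.0004,  0.    ]))
```

View pics/s11.png

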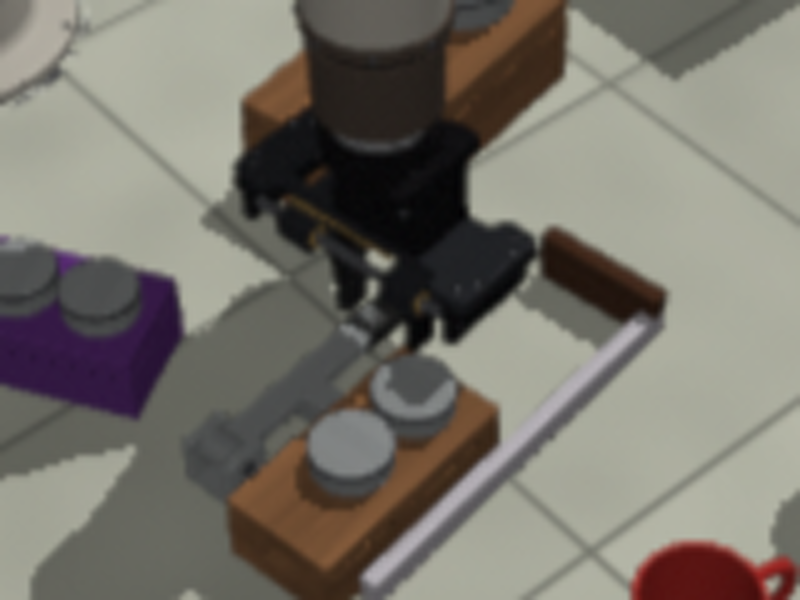

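```bash
python3 -m creep '[[0.45,0,0.003,0.006,0,0,0],[0.38,0,0.003,0.006,0,0,0],[0.34,0,0.003,0.006,0,0,0],[0.32,0,0.003,0.006,0,0,0],[0.32,0,0.003,0.006,0,0,0]]'
python3 -c "
from h import *
st()"
```

```text
time_s: 10.97
tcp_pos: [0.4668, 0.0545, 0.0349]
ee_rot: [[0.165, -0.986, 0.004], [-0.986, -0.165, 0.0], [0.001, -0.004, -1.0]]
wrist_force: [0.6, -0.2, -0.2]
gripper_width: 0.338
t 10.97 tcp_dock [-82.5  99.9  34.9] jawyaw -170.51 tilt [ 0.004  0.    -1.   ] F [ 0.6 -0.2 -0.2] w 0.338
```

```bash
python3 -m creep '[[0.29,0,0,0.006,0,0,0],[0.25,0,0,0.006,0,0,0],[0.15,0,0,0.006,0,0,0],[0,0,0,0.006,0,0,0],[0,0,0,0.006,0,0,0]]'
python3 -c "
from h import *
st()"
```

```text
time_s: 11.38
tcp_pos: [0.4655, 0.054, 0.0328]
ee_rot: [[0.164, -0.986, 0.001], [-0.986, -0.164, -0.001], [0.001, -0.001, -1.0]]
wrist_force: [-5.0, -0.4, 4.1]
gripper_width: 0.296
t 11.38 tcp_dock [-83.8  99.6  32.8] jawyaw -170.54 tilt [ 0.001 -0.001 -1.   ] F [-5.  -0.4  4.1] w 0.296
```

The pad is gripped (≈26 mm). Now I'll lift along the hinge arc.

```bash
python3 -m creep '[[0,0.004,0,-0.05,0,0,0],[0,0.014,0,-0.099,0,0,0],[0,0.029,0,-0.147,0,0,0],[0,0.048,0,-0.192,0,0,0],[0,0.072,0,-0.236,0,0,0]]'
python3 -c "
from h import *
s=st();h=dk(s['tcp_pos'])-[-85,-50,26];print(np.arctan2(h[2],h[1])-np.arctan2(6.8,149.6),np.hypot(h[1],h[2]))
for th in(.6,.7,.8,.87):
  a=th+np.arctan2(6.8,149.6);print(plan(pd(-83.8,-50+149.7*np.cos(a),26+149.7*np.sin(a))))"
```

```text
time_s: 11.8
tcp_pos: [0.4688, 0.0339, 0.1037]
ee_rot: [[0.164, -0.986, 0.002], [-0.986, -0.164, 0.001], [-0.001, -0.002, -1.0]]
wrist_force: [-2.6, 3.8, -2.1]
gripper_width: 0.295
t 11.8 tcp_dock [-83.9  79.2 103.7] jawyaw -170.57 tilt [ 0.002  0.001 -1.   ] F [-2.6  3.8 -2.1] w 0.295
0.4958500467049651 150.74794837826866
(array([ 0.032 , -0.0004, -0.0413]), array([0., 0., 0.]))
(array([ 0.0639, -0.0004, -0.0796]), array([0., 0., 0.]))
(array([ 0.0995, -0.0005, -0.1146]), array([0., 0., 0.]))
(array([ 0.1264, -0.0006, -0.1369]), array([0., 0., 0.]))
```

```bash
python3 -m creep '[[0,0.032,0,-0.041,0,0,0],[0,0.064,0,-0.08,0,0,0],[0,0.1,0,-0.115,0,0,0],[0,0.126,0,-0.137,0,0,0],[0,0.126,0,-0.137,0,0,0]]'
python3 -c "
from h import *
s=st();h=dk(s['tcp_pos'])-[-85,-50,26];print(np.arctan2(h[2],h[1])-np.arctan2(6.8,149.6),np.hypot(h[1],h[2]))"
```

```text
time_s: 12.22
tcp_pos: [0.4749, -0.0034, 0.1459]
ee_rot: [[0.162, -0.987, 0.003], [-0.987, -0.162, 0.003], [-0.003, -0.003, -1.0]]
wrist_force: [-6.0, 5.6, 6.6]
gripper_width: 0.297
t 12.22 tcp_dock [-83.9  41.4 145.9] jawyaw -170.66 tilt [ 0.003  0.003 -1.   ] F [-6.   5.6  6.6] w 0.297
0.8740032256329507 150.7471860432132
```

```bash
python3 -m creep '[[0.35,0,0,0,0,0,0],[0.45,0,0,0,0,0,0],[0.55,0,0,0,0,0,0],[0.6,0,0,0,0,0,0],[0.6,0,0,0,0,0,0]]'
python3 -m creep '[[0.6,0,0,-0.06,0,0,0],[0.6,0,0,-0.14,0,0,0],[0.6,0,0,-0.22,0,0,0],[0.6,0,0,-0.3,0,0,0]]'
python3 -c "
from h import *
st()
for n in('scene','top'): cv2.imwrite(f'pics/{n}12.png',r.capture(n))
a=crop('scene',cv2.imread('pics/scene12.png'),220,140,380,260,5);cv2.imwrite('pics/s12.png',a)"
```

```text
time_s: 12.63
tcp_pos: [0.4753, -0.0034, 0.1458]
ee_rot: [[0.163, -0.987, 0.003], [-0.987, -0.163, 0.003], [-0.003, -0.004, -1.0]]
wrist_force: [-0.1, 0.5, 0.3]
gripper_width: 0.55
time_s: 12.97
tcp_pos: [0.4751, -0.0037, 0.2366]
ee_rot: [[0.163, -0.987, 0.003], [-0.987, -0.163, 0.003], [-0.002, -0.003, -1.0]]
wrist_force: [-0.2, -0.4, -1.3]
gripper_width: 0.599
t 12.97 tcp_dock [-83.8  41.2 236.6] jawyaw -170.63 tilt [ 0.003  0.003 -1.   ] F [-0.2 -0.4 -1.3] w 0.599
```

View pics/s12.png

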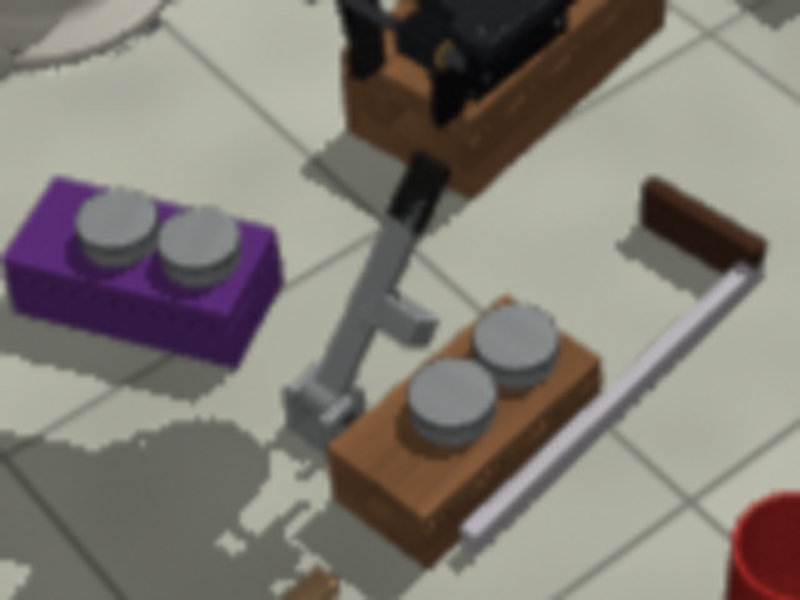

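View pics/top12.png

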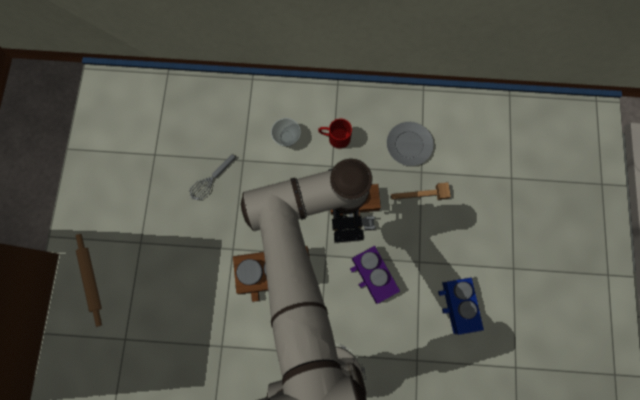

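The lever stays well up (≈0.87 rad), and the caddy is loose but parallel to the fence. Now to the pusher: its head is at top (445,191) and its tail at (392,196).

```bash
python3 - <<'E'
from h import *
print(plan([.5946,-.2123,.15],Rdown(-170.67)))
im=cv2.imread('pics/top12.png');a=crop('top',im,370,170,470,220,8)
for P in((0,-94,34),(0,-112,34),(0,76,16),(0,26,16),(25,-112,34),(-25,-112,34)):
    p=np.array([.614+.162*-.094*1,-.3307+.987*.094,np.radians(9.33)]);p[0]=.614-.162*.094
    q=((proj('top',T(p,np.array(P)/1000))[0]-[370,170]+.5)*8).astype(int);cv2.circle(a,tuple(map(int,q)),3,(0,255,0),-1)
cv2.imwrite('pics/t12.png',a)
E
```

```text
(array([ 0.7521, -0.2663,  0.3014]), array([-0.0042,  0.0008,  0.0005]))
```

View pics/t12.png

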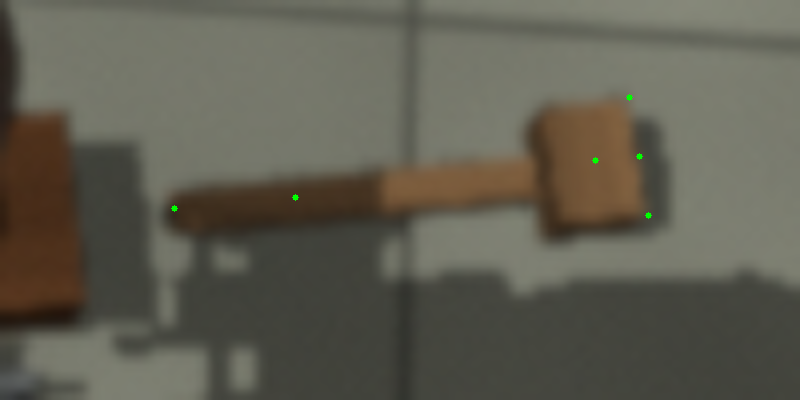

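The prediction matches the picture to within about 1 px. Moving to the grip point.

```bash
python3 -m creep '[[0.6,0.12,-0.043,0.03,0,0,0],[0.6,0.24,-0.086,0.06,0,0,0],[0.6,0.36,-0.13,0.1,0,0,0],[0.6,0.48,-0.17,0.15,0,0,0],[0.6,0.6,-0.213,0.2,0,0,0]]'
python3 -m creep '[[0.6,0.1,-0.04,0.06,0,0,0],[0.6,0.17,-0.06,0.11,0,0,0],[0.6,0.17,-0.06,0.11,0,0,0]]'
python3 -c "
from h import *
st();
for z in(.08,.02):print(plan([.5946,-.2123,z],Rdown(-170.67)))"
```

```text
time_s: 13.48
tcp_pos: [0.5716, -0.1716, 0.1791]
ee_rot: [[0.164, -0.986, 0.013], [-0.986, -0.164, 0.005], [-0.003, -0.013, -1.0]]
wrist_force: [1.3, 0.7, -0.1]
gripper_width: 0.6
time_s: 13.73
tcp_pos: [0.5972, -0.2219, 0.1402]
ee_rot: [[0.159, -0.987, 0.005], [-0.987, -0.159, 0.006], [-0.005, -0.006, -1.0]]
wrist_force: [-0.3, -0.9, -1.3]
gripper_width: 0.601
t 13.73 tcp_dock [   0.9 -194.1  140.2] jawyaw -170.83 tilt [ 0.005  0.006 -1.   ] F [-0.3 -0.9 -1.3] w 0.601
(array([-0.0319,  0.0047,  0.2009]), array([-0.0019,  0.0016, -0.0009]))
(array([-0.0309,  0.0059,  0.4009]), array([-0.0019,  0.0016, -0.0009]))
```

```bash
python3 -m creep '[[0.6,-0.025,0.004,0.1,-0.002,0.002,0],[0.6,-0.025,0.004,0.2,-0.002,0.002,0],[0.6,-0.025,0.004,0.28,-0.002,0.002,0],[0.6,-0.025,0.004,0.31,-0.002,0.002,0],[0.6,-0.025,0.004,0.32,-0.002,0.002,0]]'
python3 -c "
from h import *
for n in('scene',): cv2.imwrite(f'pics/s13.png',crop(n,r.capture(n),200,190,340,310,5))
st();
for z in(.02,):print(plan([.5946,-.2123,z],Rdown(-170.67)))"
```

```text
time_s: 14.15
tcp_pos: [0.5939, -0.2135, 0.042]
ee_rot: [[0.16, -0.987, -0.005], [-0.987, -0.16, -0.001], [-0.0, 0.005, -1.0]]
wrist_force: [-0.8, -0.2, 0.9]
gripper_width: 0.6
t 14.2 tcp_dock [-1.000e-01 -1.857e+02  4.320e+01] jawyaw -170.79 tilt [-0.002 -0.001 -1.   ] F [ 0.9 -0.1 -0.4] w 0.602
(array([-0.0047, -0.    ,  0.0773]), array([ 0.0008, -0.0003, -0.0007]))
```

View pics/s13.png

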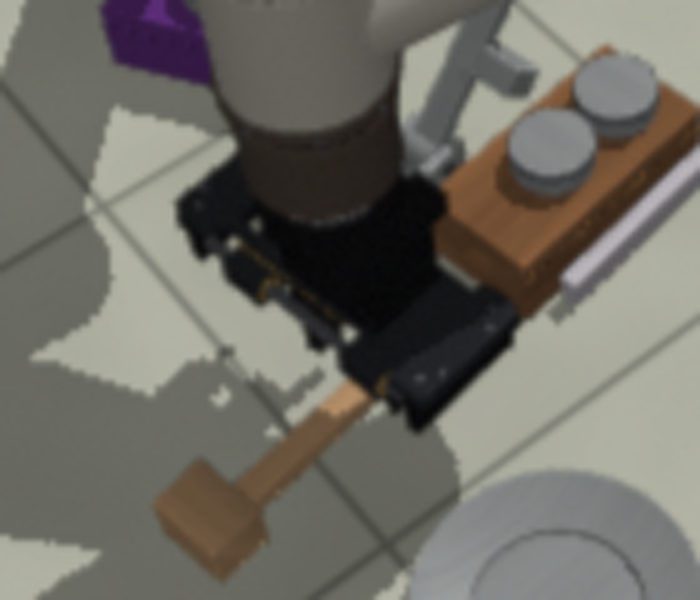

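The jaws straddle the handle. I'll go down and grip.

```bash
python3 -m creep '[[0.6,-0.004,0,0.03,0,0,0],[0.6,-0.004,0,0.06,0,0,0],[0.6,-0.004,0,0.077,0,0,0],[0.6,-0.004,0,0.077,0,0,0],[0.5,-0.004,0,0.077,0,0,0]]'
python3 -m creep '[[0.3,0,0,0,0,0,0],[0.2,0,0,0,0,0,0],[0.1,0,0,0,0,0,0],[0,0,0,0,0,0,0],[0,0,0,0,0,0,0]]'
python3 -m creep '[[0,0,0,0,0,0,0],[0,0,0,0,0,0,0],[0,0,0,0,0,0,0]]'
python3 -c "
from h import *
st()"
```

```text
time_s: 14.62
tcp_pos: [0.5947, -0.2125, 0.0202]
ee_rot: [[0.16, -0.987, -0.002], [-0.987, -0.16, -0.001], [0.001, 0.003, -1.0]]
wrist_force: [-0.4, -0.3, -0.2]
gripper_width: 0.576
time_s: 15.03
tcp_pos: [0.5948, -0.2126, 0.0204]
ee_rot: [[0.16, -0.987, -0.002], [-0.987, -0.16, -0.001], [0.001, 0.002, -1.0]]
wrist_force: [0.2, 0.2, -0.5]
gripper_width: 0.227
time_s: 15.28
tcp_pos: [0.5948, -0.2126, 0.0204]
ee_rot: [[0.16, -0.987, -0.002], [-0.987, -0.16, -0.001], [0.001, 0.002, -1.0]]
wrist_force: [0.1, -0.2, -0.4]
gripper_width: 0.203
t 15.28 tcp_dock [  -0.  -184.6   20.4] jawyaw -170.78 tilt [-0.002 -0.001 -1.   ] F [ 0.1 -0.2 -0.4] w 0.203
```

The handle is gripped (17.7 mm). I'll lift, back off, then turn the pusher half round so the head leads.

```bash
python3 -m creep '[[0,0,0,-0.04,0,0,0],[0,0.03,0,-0.09,0,0,0],[0,0.1,0,-0.14,0,0,0],[0,0.2,0,-0.16,0,0,0],[0,0.3,0,-0.16,0,0,0]]'
python3 -m creep '[[0,0.03,0,0,0,0,0.035],[0,0.03,0,0,0,0,0.07],[0,0.03,0,0,0,0,0.105],[0,0.03,0,0,0,0,0.14],[0,0.03,0,0,0,0,0.175]]'
python3 -c "
from h import *
cv2.imwrite('pics/s14.png',crop('scene',r.capture('scene'),170,190,330,310,5))
st()"
```

```text
time_s: 15.7
tcp_pos: [0.6109, -0.3021, 0.072]
ee_rot: [[0.162, -0.987, 0.002], [-0.987, -0.162, -0.003], [0.003, -0.002, -1.0]]
wrist_force: [0.8, 0.2, -2.4]
gripper_width: 0.2
time_s: 16.12
tcp_pos: [0.6122, -0.3111, 0.0726]
ee_rot: [[-0.383, -0.924, 0.002], [-0.924, 0.383, -0.003], [0.002, -0.003, -1.0]]
wrist_force: [0.3, 0.8, -0.9]
gripper_width: 0.198
t 16.17 tcp_dock [   0.9 -284.5   72.6] jawyaw 157.3 tilt [ 0.002 -0.003 -1.   ] F [ 0.3  0.4 -1.2] w 0.204
```

View pics/s14.png

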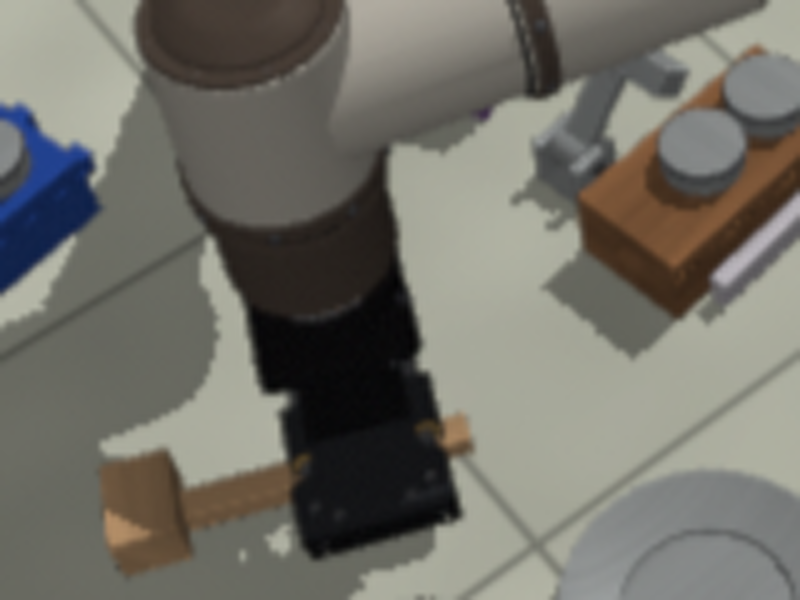

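```bash
for i in 1 2 3 4; do python3 -m creep '[[0,0,0,0,0,0,0.038],[0,0,0,0,0,0,0.076],[0,0,0,0,0,0,0.114],[0,0,0,0,0,0,0.152],[0,0,0,0,0,0,0.19]]' | grep -E "tcp_pos|wrist"; done
python3 -c "
from h import *
cv2.imwrite('pics/s15.png',crop('scene',r.capture('scene'),170,180,330,300,5))
st();print(r.sense()['joints'].round(1))
for z in(72,21):print(plan(pd(0,-280,z),Rdown(9.4)))"
```

```text
tcp_pos: [0.6121, -0.3109, 0.0731]
wrist_force: [-0.1, -0.0, -1.3]
tcp_pos: [0.6121, -0.3109, 0.0737]
wrist_force: [-0.0, 0.2, -1.5]
tcp_pos: [0.6121, -0.3108, 0.0743]
wrist_force: [0.7, 0.2, -0.9]
tcp_pos: [0.6121, -0.3108, 0.0749]
wrist_force: [0.0, 0.8, -0.6]
t 17.88 tcp_dock [   1.1 -284.3   74.9] jawyaw 19.47 tilt [ 0.004 -0.003 -1.   ] F [ 0.7  0.1 -1.1] w 0.205
[-1.340e+01  3.580e+01 -1.400e+00  1.000e-01 -5.260e+01 -1.472e+02]
(array([ 0.0149, -0.0011,  0.0096]), array([0.001 , 0.0011, 0.0559]))
(array([ 0.0155, -0.0016,  0.1796]), array([0.001 , 0.0011, 0.0559]))
```

View pics/s15.png

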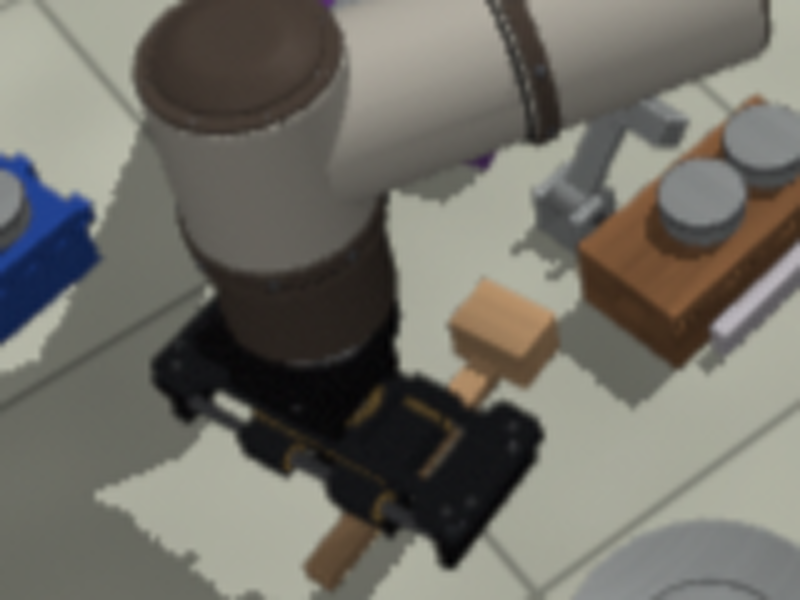

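The head now leads and points at the caddy's back (crop ≈(505,335)). I'll finish the yaw, lower to the tiles and approach.

```bash
python3 -m creep '[[0,0.01,-0.001,0.04,0.001,0.001,0.03],[0,0.015,-0.001,0.08,0.001,0.001,0.056],[0,0.015,-0.001,0.12,0.001,0.001,0.056],[0,0.015,-0.001,0.155,0.001,0.001,0.056],[0,0.015,-0.001,0.165,0.001,0.001,0.056]]'
python3 -c "
from h import *
for n in('scene','top'): cv2.imwrite(f'pics/{n}16.png',r.capture(n))
cv2.imwrite('pics/s16.png',crop('scene',cv2.imread('pics/scene16.png'),170,180,330,300,5))
st()
for z in(21,):print(plan(pd(0,-280,z),Rdown(9.4)))"
```

```text
time_s: 18.3
tcp_pos: [0.6094, -0.3064, 0.0231]
ee_rot: [[-0.166, 0.986, -0.004], [0.986, 0.166, 0.001], [0.001, -0.003, -1.0]]
wrist_force: [-0.9, 0.6, -2.0]
gripper_width: 0.2
t 18.4 tcp_dock [  -0.3 -280.    24.3] jawyaw 9.51 tilt [-0.002 -0.    -1.   ] F [ 0.4 -0.4 -0.5] w 0.202
(array([0.    , 0.0012, 0.0111]), array([-0.0006, -0.0001,  0.0006]))
```

View pics/s16.png

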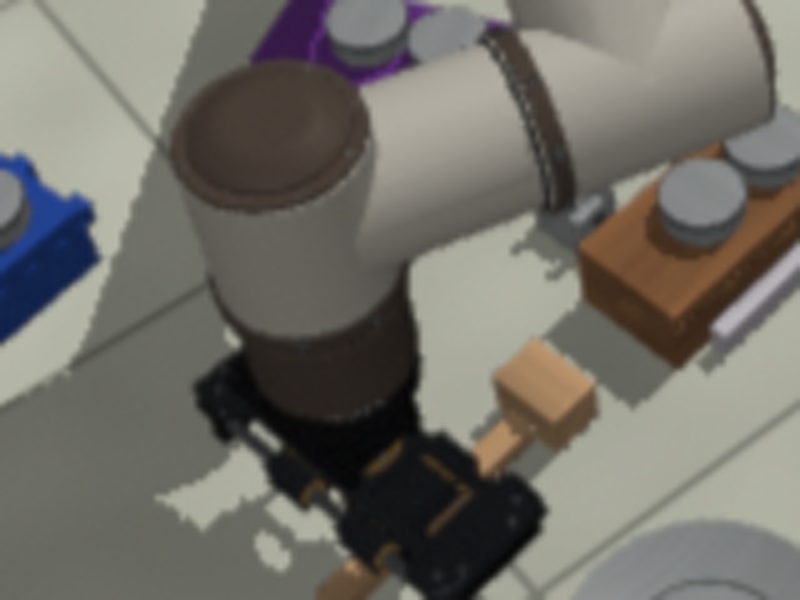

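```bash
python3 -m creep '[[0,0.03,0.001,0.005,0,0,0],[0,0.06,0.001,0.009,0,0,0],[0,0.09,0.001,0.009,0,0,0],[0,0.11,0.001,0.009,0,0,0]]'
python3 - <<'E'
from h import *
st()
S=lambda u,v:np.array([170+u/5-.5,180+v/5-.5])
c=[("scene",(-40,-80,54),S(581,247)),("scene",(40,-80,54),S(678,318)),("scene",(40,-80,0),S(680,366)),("scene",(-40,80,54),S(757,97))]
p,e=fit(c,[.56,-.04,.165]);print(p,np.degrees(p[2]),e.round(1),dk([p[0],p[1],0]))
# same from initial scene picture, for the scene-only bias
S=lambda u,v:np.array([265+u/5.4-.5,160+v/5.4-.5])
c=[("scene",(-40,-80,54),S(125,368)),("scene",(40,-80,54),S(230,443)),("scene",(40,-80,0),S(230,497)),("scene",(-40,80,54),S(310,205))]
p,e=fit(c,[.56,-.04,.165]);print(p,np.degrees(p[2]),e.round(1),dk([p[0],p[1],0]))
for n in('scene','top'): cv2.imwrite(f'pics/{n}17.png',r.capture(n))
cv2.imwrite('pics/s17.png',crop('scene',cv2.imread('pics/scene17.png'),200,170,360,290,5))
cv2.imwrite('pics/t17.png',crop('top',cv2.imread('pics/top17.png'),270,150,430,250,5))
E
```

```text
time_s: 18.73
tcp_pos: [0.6048, -0.2727, 0.022]
ee_rot: [[-0.166, 0.986, -0.002], [0.986, 0.166, 0.0], [0.0, -0.002, -1.0]]
wrist_force: [-0.0, 0.1, -2.1]
gripper_width: 0.203
t 18.73 tcp_dock [  -0.  -245.5   22. ] jawyaw 9.58 tilt [-0.002  0.    -1.   ] F [-0.   0.1 -2.1] w 0.203
[ 0.56337567 -0.03568368  0.15193065] 8.704985150172627 [-0.5 -0.3 -0.1  0.1  0.3  1.   0.2 -1. ] [-1.96016134 -4.92873566  0.        ]
[ 0.56199999 -0.02885684  0.16365963] 9.377006341533605 [-0.7 -0.2 -0.2  0.2  0.6  0.7  0.3 -0.9] [-2.19630159  2.0313283   0.        ]
```

View pics/s17.png

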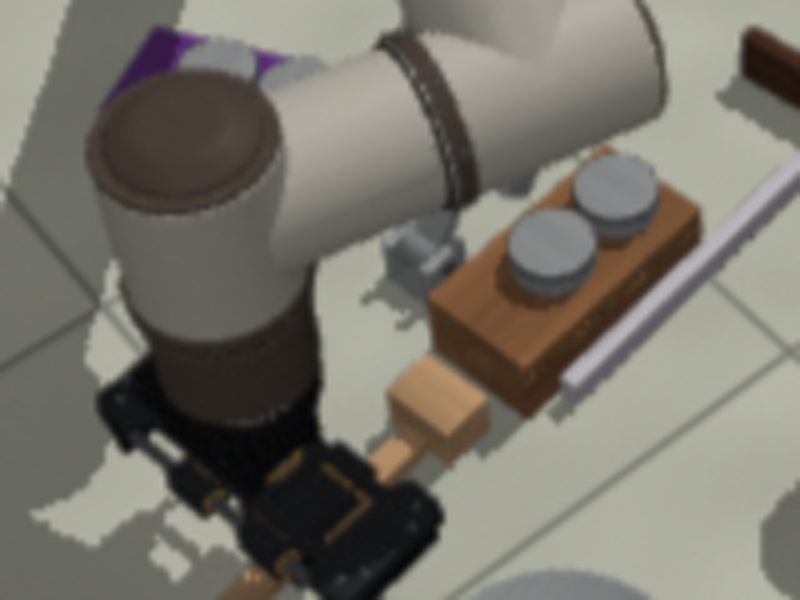

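View pics/t17.png

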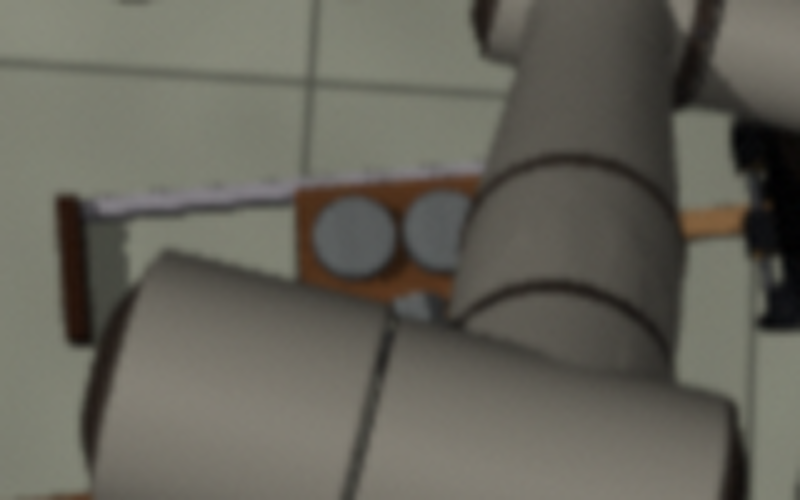

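The head is lined up with the caddy's back (crop ≈(440,400) and (480,350)). I'll push with a small bias towards the fence.

```bash
python3 -m creep '[[0,0.03,0.008,0.002,0,0,-0.0005],[0,0.06,0.008,0.002,0,0,-0.0005],[0,0.09,0.01,0.002,0,0,-0.0005],[0,0.12,0.01,0.002,0,0,-0.0005],[0,0.15,0.01,0.002,0,0,-0.0005]]'
python3 -c "
from h import *
st()"
```

```text
time_s: 19.25
tcp_pos: [0.6006, -0.2273, 0.0218]
ee_rot: [[-0.169, 0.986, -0.001], [0.986, 0.169, -0.001], [-0.0, -0.001, -1.0]]
wrist_force: [0.2, -3.3, -1.6]
gripper_width: 0.206
t 19.25 tcp_dock [   3.3 -200.    21.8] jawyaw 9.74 tilt [-0.001 -0.001 -1.   ] F [ 0.2 -3.3 -1.6] w 0.206
```

```bash
python3 -m creep '[[0,0.04,0.001,0.002,0,0,0.0015],[0,0.08,0.002,0.002,0,0,0.0015],[0,0.12,0.003,0.002,0,0,0.0015],[0,0.16,0.003,0.002,0,0,0.0015],[0,0.2,0.003,0.002,0,0,0.0015]]'
python3 -c "
from h import *
st()
for n in('scene','top'): cv2.imwrite(f'pics/{n}18.png',r.capture(n))
cv2.imwrite('pics/s18.png',crop('scene',cv2.imread('pics/scene18.png'),230,150,390,270,5))
cv2.imwrite('pics/t18.png',crop('top',cv2.imread('pics/top18.png'),270,150,430,250,5))"
```

```text
time_s: 19.67
tcp_pos: [0.591, -0.1667, 0.0212]
ee_rot: [[-0.165, 0.986, -0.001], [0.986, 0.165, -0.001], [-0.0, -0.001, -1.0]]
wrist_force: [0.5, -3.3, -1.6]
gripper_width: 0.205
t 19.67 tcp_dock [   3.8 -138.7   21.2] jawyaw 9.49 tilt [-0.001 -0.001 -1.   ] F [ 0.5 -3.3 -1.6] w 0.205
```

View pics/s18.png

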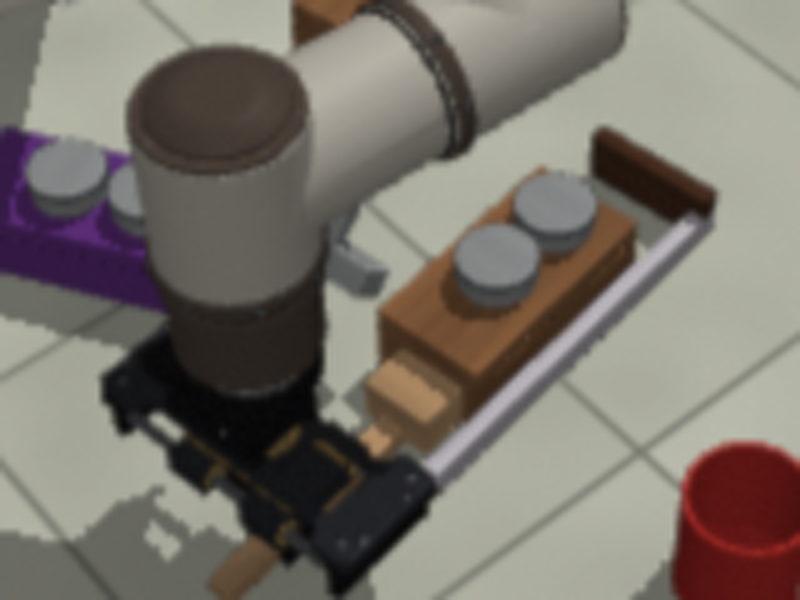

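View pics/t18.png

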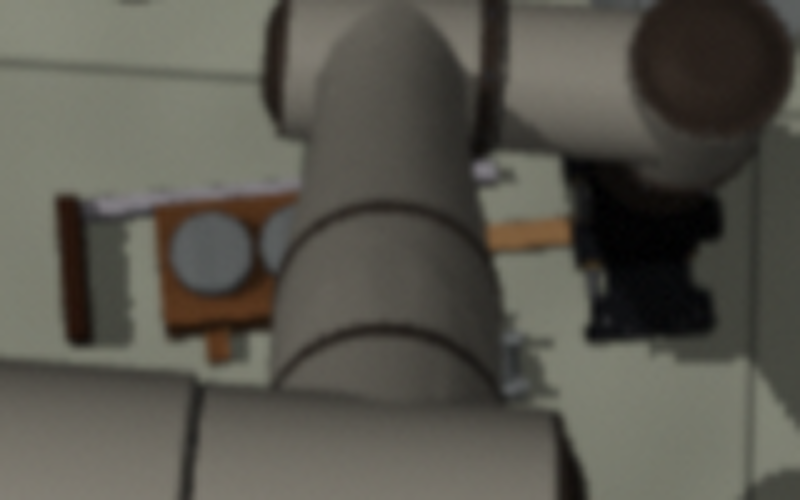

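The caddy feeds well along the fence, with about 45 mm left. I'll continue and slow down near the stop.

```bash
python3 -m creep '[[0,0.03,0.001,0.001,0,0,0],[0,0.06,0.002,0.001,0,0,0],[0,0.09,0.003,0.001,0,0,0],[0,0.115,0.004,0.001,0,0,0],[0,0.13,0.004,0.001,0,0,0]]'
python3 -c "
from h import *
st()"
```

```text
time_s: 20.18
tcp_pos: [0.585, -0.126, 0.0207]
ee_rot: [[-0.167, 0.986, -0.003], [0.986, 0.167, 0.0], [0.001, -0.003, -1.0]]
wrist_force: [-0.2, -4.3, -1.2]
gripper_width: 0.203
t 20.18 tcp_dock [  4.5 -97.5  20.7] jawyaw 9.6 tilt [-0.003  0.    -1.   ] F [-0.2 -4.3 -1.2] w 0.203
```

```bash
python3 -m creep '[[0,0.01,0.003,0,0,0,0.0008],[0,0.02,0.004,0,0,0,0.0008],[0,0.02,0.005,0,0,0,0.0008]]'
python3 -c "
from h import *
st()
for n in('scene','top'): cv2.imwrite(f'pics/{n}19.png',r.capture(n))
cv2.imwrite('pics/s19.png',crop('scene',cv2.imread('pics/scene19.png'),230,150,390,270,5))
cv2.imwrite('pics/t19.png',crop('top',cv2.imread('pics/top19.png'),270,150,430,250,5))"
```

```text
time_s: 20.43
tcp_pos: [0.585, -0.1191, 0.0206]
ee_rot: [[-0.165, 0.986, -0.004], [0.986, 0.165, 0.001], [0.001, -0.004, -1.0]]
wrist_force: [-0.9, -0.1, -1.0]
gripper_width: 0.204
t 20.43 tcp_dock [  5.7 -90.8  20.6] jawyaw 9.47 tilt [-0.004  0.001 -1.   ] F [-0.9 -0.1 -1. ] w 0.204
```

View pics/s19.png

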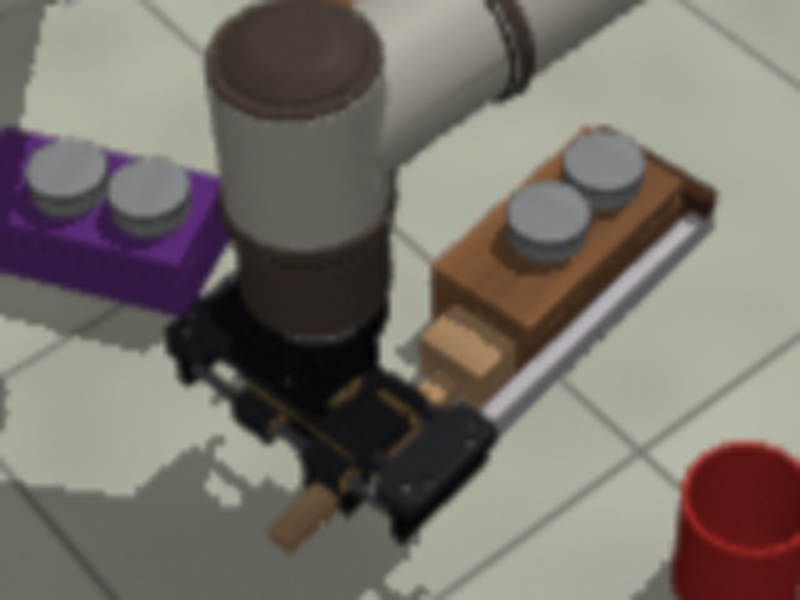

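View pics/t19.png

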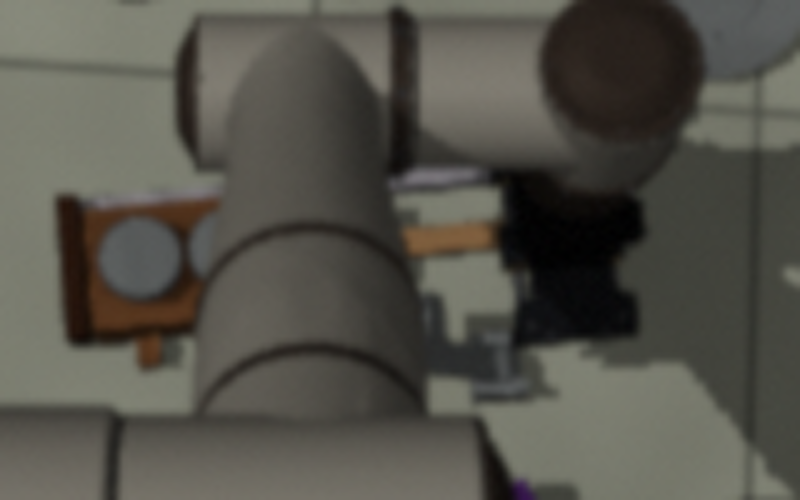

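It's nearly home. I'll push gently until the force shows the stop.

```bash
for i in 1 2; do python3 -m creep '[[0,0.008,0.001,0,0,0,0],[0,0.012,0.001,0,0,0,0],[0,0.012,0.001,0,0,0,0]]' | grep -E "tcp_pos|wrist"; done; python3 -c "
from h import *
st()"
```

```text
tcp_pos: [0.5852, -0.1163, 0.0207]
wrist_force: [0.5, -3.7, -1.6]
tcp_pos: [0.5848, -0.1161, 0.0209]
wrist_force: [0.5, -16.9, -2.6]
t 21.03 tcp_dock [  6.  -87.8  20.9] jawyaw 9.44 tilt [-0.004 -0.003 -1.   ] F [  0.5 -16.9  -2.6] w 0.205
```

The stop is reached: 17 N at TCP y −87.8, where −88 was predicted. Now I'll check flushness with edge profiles in the scene view.

```bash
cat > prof.py <<'E'
from h import *
import sys
from scipy.ndimage import map_coordinates
im=cv2.imread(sys.argv[1]).astype(float); cy=float(sys.argv[2]); ys=eval(sys.argv[3])
g=im.mean(2); sat=im[:,:,2]-im[:,:,0]
for y0,y1 in ys:
    Y=np.linspace(y0,y1,60)
    A=proj("scene",T(D,np.c_[Y*0+40,Y,Y*0+24]/1000))
    d=A[-1]-A[0];d/=np.linalg.norm(d);nrm=np.array([d[1],-d[0]]);
    if (proj("scene",T(D,np.array([.052,(y0)/1000,.024])))[0]-A[0])@nrm<0: nrm=-nrm
    t=np.arange(-22,9,.5)
    P=A[None]+t[:,None,None]*nrm
    s=map_coordinates(sat,[P[...,1],P[...,0]],order=1).mean(1); b=map_coordinates(g,[P[...,1],P[...,0]],order=1).mean(1)
    f=lambda x,z:((proj("scene",T(D,np.array([x,(y0+y1)/2,z])/1000))[0]-A.mean(0))@nrm).round(2)
    print("model: caddytop g0",f(40,54),"g3",f(37,54),"fence in",f(40,24),"out",f(52,24),"foot",f(52,0))
    print(" ".join(f"{a:.1f}:{int(x)}/{int(z)}" for a,x,z in zip(t,s,b) if -14<=a<=6))
E
python3 -c "
from h import *
im=r.capture('scene');cv2.imwrite('pics/scene20.png',im)"
echo NOW; python3 prof.py pics/scene20.png 130 "[(60,110),(130,190)]"; echo INIT; python3 prof.py pics/scene0.png 0 "[(-55,0),(0,60)]"
```

```text
NOW
model: caddytop g0 -4.29 g3 -5.16 fence in 0.0 out 3.47 foot 6.76
-14.0:46/69 -13.5:48/70 -13.0:50/70 -12.5:52/71 -12.0:53/72 -11.5:55/73 -11.0:57/75 -10.5:58/76 -10.0:59/78 -9.5:60/78 -9.0:60/79 -8.5:61/80 -8.0:62/81 -7.5:63/82 -7.0:65/84 -6.5:65/85 -6.0:65/84 -5.5:61/80 -5.0:54/70 -4.5:46/59 -4.0:41/52 -3.5:39/50 -3.0:38/49 -2.5:36/47 -2.0:34/44 -1.5:31/43 -1.0:27/49 -0.5:20/66 0.0:12/97 0.5:6/132 1.0:1/158 1.5:0/172 2.0:-1/177 2.5:-1/175 3.0:-1/163 3.5:-1/140 4.0:0/117 4.5:0/101 5.0:0/95 5.5:0/96 6.0:2/106
model: caddytop g0 -4.17 g3 -5.02 fence in 0.0 out 3.37 foot 6.57
-14.0:-1/107 -13.5:0/101 -13.0:1/93 -12.5:3/83 -12.0:7/74 -11.5:11/68 -11.0:16/66 -10.5:22/66 -10.0:30/69 -9.5:40/72 -9.0:51/77 -8.5:59/81 -8.0:64/84 -7.5:66/86 -7.0:66/87 -6.5:66/87 -6.0:65/85 -5.5:62/80 -5.0:54/70 -4.5:46/59 -4.0:40/51 -3.5:37/48 -3.0:36/47 -2.5:36/46 -2.0:34/44 -1.5:32/44 -1.0:28/51 -0.5:19/70 0.0:11/102 0.5:4/137 1.0:1/161 1.5:0/173 2.0:0/177 2.5:0/173 3.0:0/157 3.5:0/135 4.0:0/113 4.5:0/100 5.0:0/95 5.5:1/99 6.0:4/113
INIT
model: caddytop g0 -4.49 g3 -5.4 fence in 0.0 out 3.63 foot 7.06
-
[... 254 characters left out ...]
:33/42 -2.5:32/40 -2.0:31/39 -1.5:29/39 -1.0:26/46 -0.5:19/63 0.0:11/93 0.5:5/126 1.0:1/149 1.5:0/162 2.0:0/168 2.5:-1/168 3.0:-1/160 3.5:-1/141 4.0:0/118 4.5:0/100 5.0:0/92 5.5:0/90 6.0:1/94
model: caddytop g0 -4.38 g3 -5.28 fence in -0.0 out 3.55 foot 6.9
-14.0:1/93 -13.5:3/85 -13.0:6/75 -12.5:10/67 -12.0:14/63 -11.5:19/63 -11.0:24/65 -10.5:32/67 -10.0:42/71 -9.5:51/74 -9.0:58/77 -8.5:61/80 -8.0:63/82 -7.5:63/82 -7.0:63/82 -6.5:62/81 -6.0:60/77 -5.5:53/69 -5.0:46/58 -4.5:39/50 -4.0:36/45 -3.5:35/44 -3.0:34/44 -2.5:34/43 -2.0:32/42 -1.5:30/42 -1.0:26/48 -0.5:18/66 0.0:10/98 0.5:3/132 1.0:0/154 1.5:0/165 2.0:0/168 2.5:-1/166 3.0:-1/154 3.5:-1/134 4.0:0/114 4.5:0/99 5.0:0/91 5.5:0/91 6.0:2/98
```

```bash
cat > prof2.py <<'E'
from h import *
from scipy.ndimage import map_coordinates
def prof(n,file,y0,y1,xr,z=54,ch='sat'):
    im=cv2.imread(file).astype(float)
    im=im[:,:,2]-im[:,:,0] if ch=='sat' else im.mean(2)
    Y=np.linspace(y0,y1,40)/1000; X=np.arange(xr[0],xr[1],1.0)
    out=[]
    for x in X:
        P=proj(n,T(D,np.c_[Y*0+x/1000,Y,Y*0+z/1000])); out.append(map_coordinates(im,[P[:,1],P[:,0]],order=1).mean())
    return X,np.array(out)
def show(*a,**k):
    X,o=prof(*a,**k);print(a,k);print(" ".join(f"{int(x)}:{int(v)}" for x,v in zip(X,o)))
if __name__=="__main__":
    for n in("top","scene"):
        for yy in((-76,-64),(64,76)):
            for ch in("sat","g"):
                show(n,f"pics/{n}0.png",yy[0],yy[1],(-56,66),ch=ch)
E
python3 prof2.py
```

```text
('top', 'pics/top0.png', -76, -64, (-56, 66)) {'ch': 'sat'}
-56:10 -55:10 -54:10 -53:10 -52:11 -51:12 -50:13 -49:15 -48:17 -47:19 -46:22 -45:24 -44:27 -43:32 -42:37 -41:42 -40:45 -39:48 -38:50 -37:52 -36:52 -35:52 -34:52 -33:52 -32:52 -31:51 -30:51 -29:50 -28:49 -27:49 -26:49 -25:49 -24:49 -23:48 -22:48 -21:48 -20:48 -19:48 -18:48 -17:48 -16:48 -15:48 -14:47 -13:47 -12:46 -11:45 -10:45 -9:44 -8:44 -7:44 -6:44 -5:44 -4:45 -3:45 -2:45 -1:45 0:45 1:45 2:45 3:45 4:44 5:44 6:44 7:44 8:44 9:45 10:45 11:45 12:46 13:46 14:46 15:47 16:47 17:47 18:48 19:48 20:48 21:48 22:48 23:48 24:48 25:48 26:48 27:48 28:48 29:48 30:48 31:48 32:48 33:46 34:42 35:39 36:34 37:28 38:23 39:19 40:16 41:14 42:12 43:11 44:11 45:10 46:10 47:10 48:10 49:10 50:10 51:10 52:10 53:11 54:11 55:10 56:10 57:10 58:10 59:10 60:11 61:11 62:11 63:11 64:11 65:10
('top', 'pics/top0.png', -76, -64, (-56, 66)) {'ch': 'g'}
-56:99 -55:91 -54:83 -53:73 -52:62 -51:52 -50:43 -49:38 -48:32 -47:28 -46:29 -45:30 -44:31 -43:35 -42:39 -41:44 -40:47 -39:49 -38:52 -37:53 -36:53 -35:53 -34:53 -33:53 -32:52 -31:52 -30:51 -29:51 -28:50 -27:49 -26
[... 4946 characters left out ...]
7:109 -36:111 -35:114 -34:117 -33:120 -32:122 -31:123 -30:125 -29:125 -28:126 -27:126 -26:126 -25:126 -24:126 -23:126 -22:126 -21:126 -20:126 -19:126 -18:126 -17:126 -16:126 -15:127 -14:127 -13:127 -12:127 -11:127 -10:127 -9:127 -8:127 -7:127 -6:127 -5:127 -4:127 -3:127 -2:127 -1:127 0:127 1:127 2:127 3:127 4:127 5:125 6:122 7:118 8:112 9:105 10:97 11:89 12:82 13:78 14:76 15:76 16:76 17:76 18:77 19:78 20:78 21:78 22:79 23:79 24:79 25:79 26:80 27:80 28:80 29:80 30:80 31:80 32:79 33:79 34:77 35:75 36:72 37:68 38:64 39:62 40:62 41:65 42:71 43:79 44:89 45:98 46:108 47:118 48:128 49:138 50:146 51:152 52:156 53:158 54:159 55:160 56:162 57:164 58:166 59:168 60:170 61:170 62:170 63:168 64:162 65:152
```

```bash
python3 - <<'E'
from prof2 import *
for yy in((95,140),(140,190)): show("top","pics/top0.png",*yy,(26,66),z=24,ch="g")
show("top","pics/top0.png",-50,50,(26,66),z=54,ch="g")
show("top","pics/top20.png" if 0 else "pics/top19.png",180,206,(26,66),z=54,ch="g")
E
```

```text
('top', 'pics/top0.png', 95, 140, (26, 66)) {'z': 24, 'ch': 'g'}
26:117 27:117 28:116 29:116 30:114 31:111 32:107 33:102 34:95 35:87 36:81 37:77 38:74 39:75 40:80 41:88 42:96 43:104 44:110 45:115 46:118 47:120 48:120 49:119 50:118 51:117 52:116 53:116 54:115 55:115 56:115 57:115 58:115 59:115 60:115 61:115 62:115 63:115 64:115 65:115
('top', 'pics/top0.png', 140, 190, (26, 66)) {'z': 24, 'ch': 'g'}
26:107 27:107 28:107 29:106 30:105 31:102 32:98 33:93 34:87 35:81 36:76 37:72 38:71 39:75 40:80 41:89 42:97 43:104 44:110 45:115 46:118 47:120 48:120 49:119 50:118 51:116 52:115 53:114 54:114 55:114 56:114 57:114 58:115 59:115 60:116 61:116 62:116 63:116 64:116 65:116
('top', 'pics/top0.png', -50, 50, (26, 66)) {'z': 54, 'ch': 'g'}
26:59 27:57 28:56 29:54 30:54 31:54 32:55 33:58 34:63 35:69 36:76 37:84 38:92 39:99 40:104 41:109 42:111 43:112 44:112 45:113 46:113 47:113 48:113 49:113 50:114 51:114 52:114 53:114 54:115 55:115 56:115 57:115 58:115 59:115 60:115 61:115 62:115 63:115 64:115 65:115
('top', 'pics/top19.png', 180, 206, (26, 66)) {'z': 54, 'ch': 'g'}
26:54 27:53 28:52 29:51 30:50 31:51 32:52 33:55 34:58 35:63 36:70 37:76 38:83 39:89 40:95 41:99 42:102 43:105 44:108 45:110 46:112 47:114 48:116 49:118 50:119 51:120 52:121 53:121 54:121 55:121 56:121 57:121 58:121 59:121 60:121 61:121 62:121 63:121 64:121 65:121
```

The caddy is home at the stop and parallel to the fence: both edge segments give the same separation. It has moved about 1 mm towards the fence during the feed. I'll back the pusher off a little, set it down and release, then measure with a clear view.

```bash
python3 -m creep '[[0,-0.02,0,0,0,0,0],[0,-0.05,0,0,0,0,0],[0,-0.05,0,0.002,0,0,0],[0,-0.05,0,0.003,0,0,0]]' 
python3 -m creep '[[0.25,0,0,0,0,0,0],[0.35,0,0,0,0,0,0],[0.45,0,0,0,0,0,0],[0.55,0,0,0,0,0,0],[0.6,0,0,0,0,0,0]]'
python3 -c "
from h import *
st()"
```

```text
time_s: 21.42
tcp_pos: [0.5878, -0.1313, 0.0204]
ee_rot: [[-0.163, 0.987, -0.002], [0.987, 0.163, -0.003], [-0.003, -0.003, -1.0]]
wrist_force: [0.0, -1.8, 2.2]
gripper_width: 0.203
time_s: 21.83
tcp_pos: [0.5878, -0.1309, 0.0203]
ee_rot: [[-0.164, 0.987, -0.003], [0.987, 0.164, -0.003], [-0.003, -0.003, -1.0]]
wrist_force: [1.0, 0.3, 0.2]
gripper_width: 0.47
t 21.83 tcp_dock [   6.5 -102.9   20.3] jawyaw 9.41 tilt [-0.003 -0.003 -1.   ] F [1.  0.3 0.2] w 0.47
```

Rise straight up, then swing clear for an unobstructed look.

```bash
python3 -m creep '[[0.6,0,0,-0.04,0,0,0],[0.6,0,0,-0.14,0,0,0],[0.6,0,0,-0.27,0,0,0],[0.6,0,0,-0.4,0,0,0],[0.6,0,0,-0.53,0,0,0]]'
for i in 1 2; do python3 -m creep '[[0.6,-0.12,0,-0.05,0,0,0],[0.6,-0.24,0,-0.08,0,0,0],[0.6,-0.36,0,-0.1,0,0,0],[0.6,-0.48,0,-0.1,0,0,0],[0.6,-0.6,0,-0.1,0,0,0]]'; done
python3 -c "
from h import *
st()
for n in('scene','top'): cv2.imwrite(f'pics/{n}21.png',r.capture(n))
cv2.imwrite('pics/s21.png',crop('scene',cv2.imread('pics/scene21.png'),230,150,390,270,5))
cv2.imwrite('pics/t21.png',crop('top',cv2.imread('pics/top21.png'),270,150,430,250,5))"
```

```text
time_s: 22.25
tcp_pos: [0.5878, -0.1303, 0.182]
ee_rot: [[-0.164, 0.986, -0.002], [0.986, 0.164, -0.003], [-0.003, -0.003, -1.0]]
wrist_force: [0.5, 0.8, -0.2]
gripper_width: 0.6
time_s: 22.67
tcp_pos: [0.6176, -0.3092, 0.2147]
ee_rot: [[-0.165, 0.986, 0.0], [0.986, 0.165, -0.004], [-0.004, -0.0, -1.0]]
wrist_force: [0.8, -0.3, 0.0]
gripper_width: 0.597
time_s: 23.08
tcp_pos: [0.6471, -0.4881, 0.2478]
ee_rot: [[-0.165, 0.986, 0.002], [0.986, 0.165, -0.005], [-0.005, 0.001, -1.0]]
wrist_force: [1.8, 0.6, 0.3]
gripper_width: 0.598
t 23.08 tcp_dock [   6.4 -465.   247.8] jawyaw 9.48 tilt [ 0.002 -0.005 -1.   ] F [1.8 0.6 0.3] w 0.598
```

View pics/s21.png

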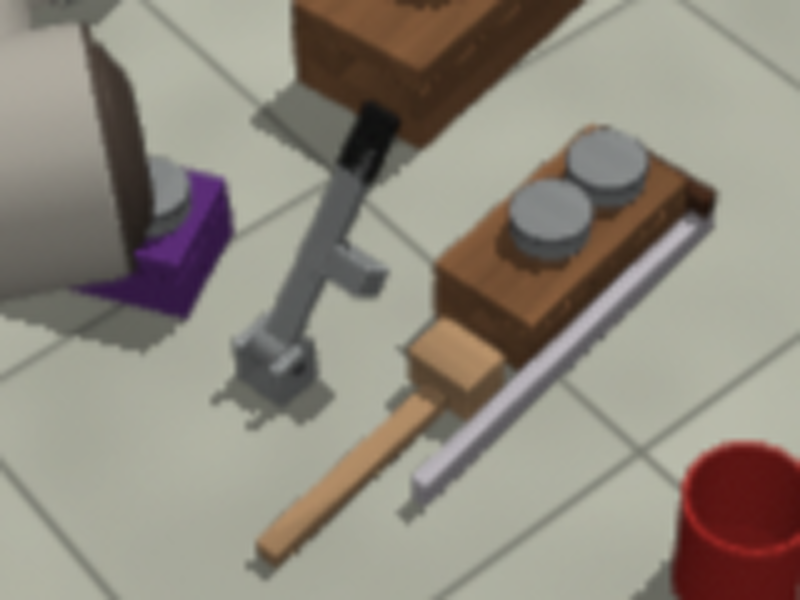

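View pics/t21.png

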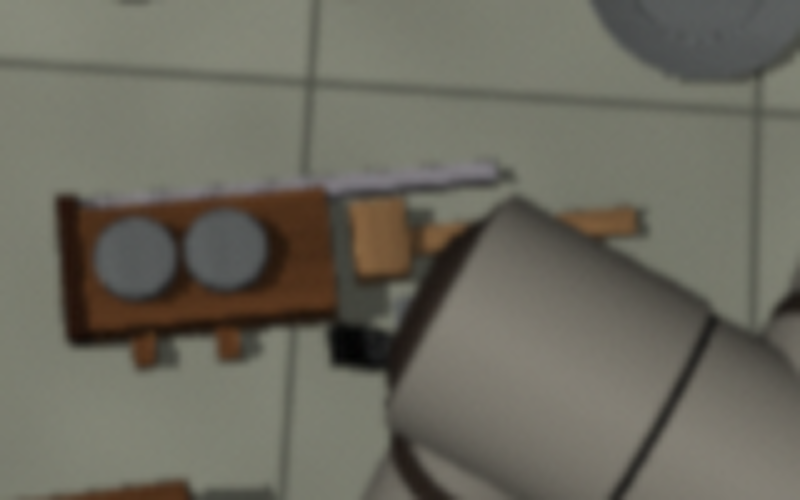

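View pics/scene21.png

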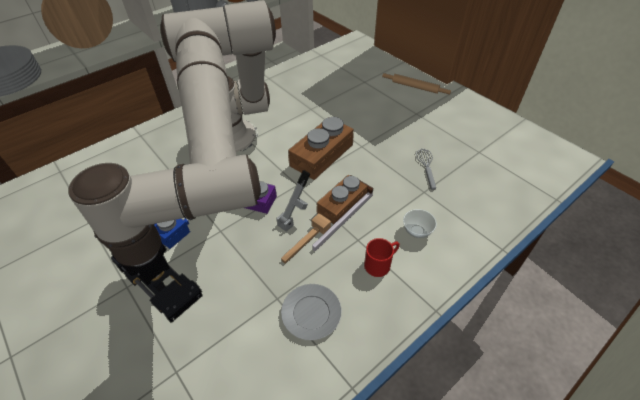

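```bash
python3 - <<'E'
from prof2 import *
import prof2
print("caddy z54"); 
for n in("top","scene"):
    X,o=prof(n,f"pics/{n}21.png",56,70,(-56,60),z=54,ch="sat");print(n,"back",list(zip(X[::1].astype(int),o.astype(int)))[8:22],list(zip(X.astype(int),o.astype(int)))[86:106])
    X,o=prof(n,f"pics/{n}21.png",195,206,(-60,60),z=54,ch="sat");print(n,"front",list(zip(X.astype(int),o.astype(int)))[8:30],list(zip(X.astype(int),o.astype(int)))[86:112])
for n in("top","scene"):
  for k in (0,21):
    X,o=prof(n,f"pics/{n}{k}.png",214,221,(-62,66),z=40,ch="g");print(n,k,"stop",list(zip(X.astype(int),o.astype(int)))[2:26],list(zip(X.astype(int),o.astype(int)))[98:126])
E
python3 prof.py pics/scene21.png 130 "[(55,80),(60,110),(130,190)]"
```

```text
caddy z54
top back [(np.int64(-48), np.int64(16)), (np.int64(-47), np.int64(18)), (np.int64(-46), np.int64(22)), (np.int64(-45), np.int64(25)), (np.int64(-44), np.int64(29)), (np.int64(-43), np.int64(34)), (np.int64(-42), np.int64(39)), (np.int64(-41), np.int64(44)), (np.int64(-40), np.int64(47)), (np.int64(-39), np.int64(50)), (np.int64(-38), np.int64(53)), (np.int64(-37), np.int64(54)), (np.int64(-36), np.int64(55)), (np.int64(-35), np.int64(55))] [(np.int64(30), np.int64(52)), (np.int64(31), np.int64(52)), (np.int64(32), np.int64(52)), (np.int64(33), np.int64(50)), (np.int64(34), np.int64(47)), (np.int64(35), np.int64(43)), (np.int64(36), np.int64(36)), (np.int64(37), np.int64(28)), (np.int64(38), np.int64(21)), (np.int64(39), np.int64(15)), (np.int64(40), np.int64(11)), (np.int64(41), np.int64(6)), (np.int64(42), np.int64(4)), (np.int64(43), np.int64(3)), (np.int64(44), np.int64(3)), (np.int64(45), np.int64(4)), (np.int64(46), np.int64(5)), (np.int64(47), np.int64(6)), (np.int64(48), np.int64(7)), (np.int64(49), np.int64(8))]
top front [(np.int64(-52), np.int64(12)), (np.int64(-5
[... 11257 characters left out ...]
-2.5:37/47 -2.0:34/45 -1.5:32/44 -1.0:27/50 -0.5:20/68 0.0:13/99 0.5:6/134 1.0:1/160 1.5:0/174 2.0:-1/180 2.5:-1/178 3.0:-1/166 3.5:-1/143 4.0:0/119 4.5:0/103 5.0:0/97 5.5:0/98 6.0:2/108
model: caddytop g0 -4.17 g3 -5.02 fence in 0.0 out 3.37 foot 6.57
-14.0:-1/109 -13.5:0/103 -13.0:1/95 -12.5:4/85 -12.0:7/75 -11.5:11/69 -11.0:16/67 -10.5:22/68 -10.0:31/70 -9.5:41/73 -9.0:52/78 -8.5:60/82 -8.0:64/85 -7.5:67/87 -7.0:67/88 -6.5:67/88 -6.0:66/87 -5.5:63/82 -5.0:55/72 -4.5:47/60 -4.0:41/52 -3.5:38/48 -3.0:37/47 -2.5:36/46 -2.0:34/45 -1.5:32/45 -1.0:28/51 -0.5:20/71 0.0:11/104 0.5:4/139 1.0:1/163 1.5:0/176 2.0:-1/180 2.5:-1/176 3.0:-1/160 3.5:0/137 4.0:0/115 4.5:0/101 5.0:0/97 5.5:1/101 6.0:4/115
```

The final picture shows:
- **Caddy:** against the stop and parallel to the fence.
- **Lever:** well up.
- **Pusher:** flat on the tiles, with its head at scene ≈(321,223).
- **Bystanders:** at their original pixels.
- **Gripper:** clear of everything.

I'm handing the job in.

```bash
python3 -m creep '[[0.6,0,0,0,0,0,0],[0.6,0,0,0,0,0,0]]'; python3 - <<'E'
from h import *
a=cv2.imread('pics/scene0.png').astype(int);b=r.capture("scene").astype(int)
for n,(x0,y0,x1,y1) in dict(mug=(355,230,405,280),plate=(275,280,345,345),bowl=(398,205,440,245),whisk=(410,143,440,195)).items():
    print(n,np.abs(a-b)[y0:y1,x0:x1].mean().round(1))
st(); print(r.finish_job())
E
```

```text
time_s: 23.35
tcp_pos: [0.6453, -0.4918, 0.2421]
ee_rot: [[-0.158, 0.987, -0.003], [0.987, 0.158, -0.002], [-0.002, -0.004, -1.0]]
wrist_force: [-0.9, -0.2, -1.2]
gripper_width: 0.594
mug 6.5
plate 7.9
bowl 8.3
whisk 8.5
t 23.4 tcp_dock [   4.4 -467.6  242.8] jawyaw 9.16 tilt [-0.003 -0.003 -1.   ] F [ 0.2 -0.8 -0.7] w 0.6
the job is handed in; nothing more can be done
None
```

I carried out every step in the order asked and handed the job in at about 23 s. One check disagreed: the caddy may not be fully flush with the fence.

**What I did:** I pressed the lever fully down and drew the pusher out by its head (pull about 7.6 N; the locked caddy shifted about 7 mm). I then laid the pusher flat, let go, and lifted the lever to about 0.87 rad. After that I took the pusher by the tail half of its handle, turned it half round, and fed the caddy along the fence with the end face of its head. I finished by setting the pusher down flat and backing the arm clear.

**Checks that agreed:**
- **End stop:** the push force rose to 17 N within a millimetre of where I had predicted the stop.
- **Alignment:** the caddy is parallel to the fence.
- **Lever and pusher:** the last pictures show the lever up and the pusher lying flat.
- **Bystanders:** the mug, plate, bowl and whisk show no movement by eye. A pixel comparison found only small, even differences, probably lighting.

**Doubtful or imperfect:**
- **Flush with the fence:** the scene camera suggests a gap of about 2 to 2.5 mm, and the blurrier top view suggests more. The feed closed about 1 mm, with slight sideways resistance near the end, as if against the fence. This is near the limit of what the cameras can resolve, and I did not nudge the caddy from the side.
- **Lever force:** pressing the lever onto its stop briefly reached 77 N at the fingertips, below the 120 N wrist limit.
- **Wrong turns:** I typed the wrong sign for a wrist turn twice, once on the first approach and once in a small correction before gripping the head; both were corrected without touching anything.

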